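Load the cup dryer, set its timer, open its air

ROBOT

A 7-joint arm with a two-finger parallel gripper is mounted at the origin on the work surface. World frame = base frame: x ahead of the robot, y to its left, z up, the work surface at z = 0. Lengths are in mm, angles in rad, forces in N, time in s.
With the tool pointing down it reaches from about 425 to 950 mm from the base axis. Payload 4.7 kg.
Tool frame: the origin (TCP) lies midway between the tips of the shut fingers; the grasp point (between the pads) lies 19 mm behind it; z points along the fingers, y is the line along which they close (so a half turn about z gives the same grasp; the last joint's range is limited). The gripper opens to 85 mm and grips with 20 to 120 N. Pads are 22 mm wide; open, the fingers measure 114 mm over their backs; the gripper's body (76 mm by 85 mm) begins 54 mm behind the grasp point. The pads swing forward as they close: fully open they stand 13 mm farther back than shut.
Start: joints at [1.12, 0.469, -0.049, 1.532, 0.024, 1.141, -0.082], TCP at [276.396, -615.838, 202.935] pointing down, gripper open.
Joint ranges: [-2.59, 2.59], [-0.33, 1.99], [-1.39, 1.29], [0.1, 2.45], [-1.04, 4.18], [0.21, 1.99], [-2.66, 2.66]. Speed limits (rad/s): [2.57, 2.57, 3.14, 3.14, 3.14, 3.14, 3.14].

INTERFACE

Orientations are given as a rotation vector (axis times angle).
In Python, from cell import env gives the robot as it stands.
- The arm moves only by the tool move_arm, never from a script. Its arguments are lists of equal length, an entry for each row: "xyz": the shift along the world's x, y, z in cm, a list of three; "spin": the turn about the world's z in degrees; "jaw": the finger opening in cm, from 0 to 8.54. A call has 1 to 10 rows; each row shifts and turns the commanded pose from where the row before left it; what a row does not reach is not made up. A row lasts 1/10 s, in which the tool goes at most 50 mm and 8.59 degrees, less where a joint would pass 70% of its speed; a pose out of reach is approached as far as the arm can. A call is refused whole if a number of a shift passes 5 or a number of a turn 8.59, either way. A call with a gripper value outside its range is refused whole. The fingers move at their own pace and stop on an object; the grip force is fixed at half the most. Time passes only in rows, so rows that do not move let the fingers close. It gives the time, the measured TCP pose, the force, the opening and the grip force at its end, in the units of the state.
- env.state(): the state, without advancing time (a new reading comes with each control period).
- env.read_camera(name): name is "scene" or "side" or "wrist"; returns a dict with "image" (400x640x3 uint8, red, green, blue), "fx", "fy", "cx", "cy" (pixels), "dist_coeffs" ([k1, k2, p1, p2, k3] as OpenCV has them; the pictures are not rectified), "origin" and "attitude" of the camera in the world; the wrist camera has in their place "mount" (4x4, takes a point from camera to tool coordinates, whose origin is the TCP and whose axes are the flange's). Camera axes: x right, y down, z forward; pixel columns grow to the right and rows downward; lengths in mm; the calibration is good to about 2 mm. A picture is of the moment at which its call begins: read the wrist's pose just before it. There is no depth.
- env.sign_off(): hands the job in; it is judged then, once.
Trained networks look in the newest picture that a camera, given by its name, has taken for a name from the list of things; names that differ only in an ending like _2 or _b are one class to them, and where a whole thing is asked for, a point or a joint stands for the part that bears it (a point fixed in the world has none). Each returns a list of dicts, best first, with "confidence" (0 to 1); they miss things now and then, are a little off and sometimes report something else, mostly with a low value. They report only what shows in the picture. A call takes as long as a camera call. They do not tell look-alikes from the thing itself.
- env.spot_in(name, camera): "uv" ([column, row] in pixels, amid what is visible of it).
The state is a dict: "t": time; "joint_positions": joint angles; "joint_vel": joint speeds; "joint_efforts": joint torques, N m; "tool_pos": TCP position; "tool_rot": TCP orientation; "contact_force": force on the tool from outside, world axes, zero at the start; "wrist_torque": the same for the moment, N m; "grip_width": finger opening in mm; "finger_force": force on a finger pad.
Only numpy, scipy, OpenCV 4.12 (cv2) and the standard library are available. Lean on these libraries where they do the work, as an engineer would, in place of code of your own. Each camera call takes 0.05 s, during which the arm holds its last target. There are 200 camera calls.

TASK

Dry the batch of brown unglazed cups: first shut the air lever fully (red mark), then stand every brown cup upright and wholly on the aluminium drying bed, none touching another, and roll the knurled thumbwheel until 5 is centred in the timer's window. Only when all that is done, with the air still shut, move the air lever to the green mark. Leave the blue mug and everything else where it is.

Things in the scene. Friction and masses are not known exactly. Their poses are not given: they have to be found in the camera images.
- bed: the drying bed: flat slotted aluminium plate, 240 mm along its x, 320 mm along its y, 12 mm thick, no rim, fixed to the table. Origin: centre of its underside; its z is up, its top at z = 12 mm.
- timer: hours timer, fixed: green housing with a digit window on top; beside it a black knurled thumbwheel stands free on a shaft. Origin: on the table right under the wheel's middle; x square to the shaft (roughly away from the robot), z up. Housing on the -y side: y -45 to -128 mm, 110 mm along x, 125 mm high. A 10 mm base plate reaches under the wheel (x +-60, y -130 to +20 mm).
- wheel_axle (a point): the thumbwheel's centre, on its axis (the timer's y), 75 mm above the table. The wheel is a disc 18 mm thick along y with flat sides, 96 mm in diameter (100 over the knurling), rim top at 123 mm. Shaft 12 mm thick from wheel to housing; 36 mm of free room between wheel and housing.
- wheel (a joint): turn of the thumbwheel, rad. Digit k (0 to 9) is centred in the window at k x 0.6283: 5 at 3.1416. Grows as the wheel's top rolls towards the timer's +x. Stops at -0.12 and 5.78. No detents or spring: stays where left; 0.05 N m turns it. Roll its rim with the fingertips, or pinch its 18 mm thickness near the rim and carry it along the arc, in several strokes.
- timer_window (a point): middle of the 30 x 31 mm digit window in the housing's top, 125 mm above the table; red index marks at its two sides. Digits are black on a white drum, read by someone at the robot's side (their tops towards the timer's +x).
- air_stand: the air lever's stand, fixed: 100 x 62 mm foot, grey cheeks, and a scale of white marks with one red mark (shut, at joint value 0) and one green mark (at joint value 0.70). Origin: centre of its underside; x along the lever's swing, y along its pivot, z up.
- lever_pivot (a point): the lever's pivot, 50 mm above the table; the pivot axis is the stand's y.
- lever_knob (a point): centre of the lever's black knob, 100 mm from the pivot: a cylinder 24 mm in diameter and 24 mm long along the stand's y. It moves with the lever.
- air_lever (a joint): angle of the air lever, rad: 0 = shut, against its stop, leaning 0.6 rad from upright towards the stand's -x (the robot); 0.6 = upright; 0.70 = green mark; 1.2 = full, leaning 0.6 rad towards +x, against its stop. No spring: it stays where it is left; 2 N at the knob moves it.
- cup1: terracotta-brown unglazed cup, open top, 62 mm wide with straight sides (foot 54 mm), 64 mm tall, wall 5 mm, 0.16 kg; stands upright on the table at the start. Origin: centre of its underside, z up its axis. May be absent (None).
- cup2: terracotta-brown unglazed cup, open top, 62 mm wide with straight sides (foot 54 mm), 64 mm tall, wall 5 mm, 0.16 kg; stands upright on the table at the start. Origin: centre of its underside, z up its axis. May be absent (None).
- cup3: terracotta-brown unglazed cup, open top, 62 mm wide with straight sides (foot 54 mm), 64 mm tall, wall 5 mm, 0.16 kg; stands upright on the table at the start. Origin: centre of its underside, z up its axis. May be absent (None).
- cup4: terracotta-brown unglazed cup, open top, 62 mm wide with straight sides (foot 54 mm), 64 mm tall, wall 5 mm, 0.16 kg; stands upright on the table at the start. Origin: centre of its underside, z up its axis. May be absent (None).
- cup5: terracotta-brown unglazed cup, open top, 62 mm wide with straight sides (foot 54 mm), 64 mm tall, wall 5 mm, 0.16 kg; stands upright on the table at the start. Origin: centre of its underside, z up its axis. May be absent (None).
- blue_mug: blue glazed mug, 76 mm wide, 85 mm tall, handle at its own +y; a finished piece, not for drying - loose, to be left alone. Origin: underside.
- glaze_jar: amber jar, 66 mm wide, 100 mm tall - loose, to be left alone. Origin: underside.
- brush: brush lying on the table - loose, to be left alone. Origin: underside.
- paddle: wooden paddle lying on the table - loose, to be left alone. Origin: underside.
- weight: small brass weight, 56 mm wide, 50 mm tall - loose, to be left alone. Origin: underside.
Things that resemble listed ones, but are neither listed nor needed, are in the scene too. What is shaped like the air_stand but purple or yellow is not meant.

How it is judged (in metres and radians):
On the way, in this order (a step that is already met when the one before it is completed fails the run):
1. the air lever is shut (value of joint air_lever below 0.08 rad), for 0.2 s.
2. with the air shut, every cup stands upright on the bed, none touching, and 5 is in the window (x of cup1 in the frame of bed between -0.1 and 0.1 m and y of cup1 in the frame of bed between -0.14 and 0.14 m and z of cup1 in the frame of bed between 0.006 and 0.02 m and angle between each of cup1, cup2, cup3, cup4, cup5's own z axis and vertical below 0.15 rad and x of cup2 in the frame of bed between -0.1 and 0.1 m and y of cup2 in the frame of bed between -0.14 and 0.14 m and z of cup2 in the frame of bed between 0.006 and 0.02 m and x of cup3 in the frame of bed between -0.1 and 0.1 m and y of cup3 in the frame of bed between -0.14 and 0.14 m and z of cup3 in the frame of bed between 0.006 and 0.02 m and x of cup4 in the frame of bed between -0.1 and 0.1 m and y of cup4 in the frame of bed between -0.14 and 0.14 m and z of cup4 in the frame of bed between 0.006 and 0.02 m and x of cup5 in the frame of bed between -0.1 and 0.1 m and y of cup5 in the frame of bed between -0.14 and 0.14 m and z of cup5 in the frame of bed between 0.006 and 0.02 m and horizontal distance between cup1 and cup2 above 0.064 m and horizontal distance between each of cup1, cup2 and cup3 above 0.064 m and horizontal distance between each of cup1, cup2, cup3 and cup4 above 0.064 m and horizontal distance between each of cup1, cup2, cup3, cup4 and cup5 above 0.064 m and value of joint wheel between 2.9716 and 3.3116 rad and value of joint air_lever below 0.12 rad), for 0.2 s.
At the end, for the whole second after the job is handed in: Every present cup stands on the bed (tilt under 0.15 rad, centre at least 20 mm inside the bed's edges), cup centres over 64 mm apart and at rest; the wheel reads 5 within 0.17 rad; the air lever is within 0.10 rad of the green mark (x of cup1 in the frame of bed between -0.1 and 0.1 m and y of cup1 in the frame of bed between -0.14 and 0.14 m and z of cup1 in the frame of bed between 0.006 and 0.02 m and angle between each of cup1, cup2, cup3, cup4, cup5's own z axis and vertical below 0.15 rad and x of cup2 in the frame of bed between -0.1 and 0.1 m and y of cup2 in the frame of bed between -0.14 and 0.14 m and z of cup2 in the frame of bed between 0.006 and 0.02 m and x of cup3 in the frame of bed between -0.1 and 0.1 m and y of cup3 in the frame of bed between -0.14 and 0.14 m and z of cup3 in the frame of bed between 0.006 and 0.02 m and x of cup4 in the frame of bed between -0.1 and 0.1 m and y of cup4 in the frame of bed between -0.14 and 0.14 m and z of cup4 in the frame of bed between 0.006 and 0.02 m and x of cup5 in the frame of bed between -0.1 and 0.1 m and y of cup5 in the frame of bed between -0.14 and 0.14 m and z of cup5 in the frame of bed between 0.006 and 0.02 m and horizontal distance between cup1 and cup2 above 0.064 m and horizontal distance between each of cup1, cup2 and cup3 above 0.064 m and horizontal distance between each of cup1, cup2, cup3 and cup4 above 0.064 m and horizontal distance between each of cup1, cup2, cup3, cup4 and cup5 above 0.064 m and value of joint wheel between 2.9716 and 3.3116 rad and value of joint air_lever between 0.6 and 0.8 rad and linear speed of each of cup1, cup2, cup3, cup4, cup5 below 0.03 m/s); the robot touches nothing.
It fails at once if the blue mug is displaced by more than 40 mm (distance of blue_mug from where it was at the start of the episode above 0.04 m).
It fails at once if the glaze jar is displaced by more than 40 mm (distance of glaze_jar from where it was at the start of the episode above 0.04 m).
It fails at once if the brush is displaced by more than 40 mm (distance of brush from where it was at the start of the episode above 0.04 m).
It fails at once if the paddle is displaced by more than 40 mm (distance of paddle from where it was at the start of the episode above 0.04 m).
It fails at once if the weight is displaced by more than 40 mm (distance of weight from where it was at the start of the episode above 0.04 m).
Of cup1, cup2, cup3, cup4, cup5 only 3 to 5 are there at a start; the rules pass over those that are not, and their reading is None.
At some moment in a run one of cup1, cup2, cup3, cup4, cup5 may be knocked a few centimetres aside while the robot is not near it.
It also fails if it takes over 210 s, if anything falls off the work surface, if the arm or the gripper's body presses on something with over 40 N, if the wrist force passes 120 N, or if a joint passes its speed limit or range.

## Working session

There is one attempt and no reset: what is moved stays moved. The work goes in short steps, Python scripts to look and compute and a tool call to move; the robot and the scene stay as the last step left them, time stands still between calls to the robot, and variables do not carry over. Pictures are saved under pics/ and viewed, at most 14 in all, crops included, and the job is handed in when it is done.

Besides the shell and the picture viewer there is one more tool, called after "Request:" by a JSON object that holds its "fn" and its "kwargs". move_arm: Moves the arm, as the interface text tells. Its arguments: {"type":"object","properties":{"xyz":{"type":"array"},"spin":{"type":"array"},"jaw":{"type":"array"}},"required":["xyz","spin","jaw"]}

```bash
ls; mkdir -p pics
cat > h.py <<'E'
import numpy as np, cv2
from scipy.spatial.transform import Rotation as R
from cell import env
def cam(name):
    s=env.state(); c=env.read_camera(name)
    K=np.array([[c['fx'],0,c['cx']],[0,c['fy'],c['cy']],[0,0,1]],float); d=np.array(c['dist_coeffs'],float)
    if 'mount' in c:
        T=np.eye(4); T[:3,:3]=R.from_rotvec(s['tool_rot']).as_matrix(); T[:3,3]=s['tool_pos']
        M=T@np.array(c['mount']); Rm,o=M[:3,:3],M[:3,3]
    else:
        a=np.array(c['attitude'],float)
        Rm=a if a.shape==(3,3) else R.from_rotvec(a).as_matrix(); o=np.array(c['origin'],float)
    return dict(im=c['image'],K=K,d=d,R=Rm,o=o)
def ray(c,uv):
    p=cv2.undistortPoints(np.array([[uv]],float),c['K'],c['d'])[0,0]
    return c['R']@np.array([p[0],p[1],1.])
def at_z(c,uv,z):
    r=ray(c,uv); return c['o']+r*(z-c['o'][2])/r[2]
def proj(c,P):
    P=np.atleast_2d(np.array(P,float)); q=(P-c['o'])@c['R']
    return cv2.projectPoints(q,np.zeros(3),np.zeros(3),c['K'],c['d'])[0][:,0]
def save(c,n,box=None,scale=1):
    im=c['im'] if not box else c['im'][box[1]:box[3],box[0]:box[2]]
    if scale!=1: im=cv2.resize(im,None,fx=scale,fy=scale,interpolation=cv2.INTER_CUBIC)
    cv2.imwrite('pics/'+n,im[:,:,::-1])
E
python3 - <<'E'
from h import *
s=env.state(); print(s['t'],s['tool_pos'],s['tool_rot'],s['grip_width'])
for n in ['scene','side']:
    c=cam(n); save(c,n+'0.png'); print(n,c['o'].round(),c['R'].round(2).tolist())
    for t,z in [('cup1',32),('blue_mug',42),('glaze_jar',50),('weight',25),('brush',5),('paddle',5),('bed',12),('wheel_axle',75),('timer_window',125),('lever_pivot',50),('lever_knob',130),('air_stand',20)]:
        print(t,[(np.round(x['uv']).tolist(),round(x['confidence'],2),at_z(c,x['uv'],z)[:2].round().tolist()) for x in env.spot_in(t,n) if x['confidence']>.2])
E
```

```text
pics
0.0 [ 276.09533766 -615.23213721  201.83582687] [-3.07008276e+00 -6.57347220e-01  7.58767298e-04] 85.29117464112889
scene [1064.  162. 1035.] [[-0.3, 0.8, -0.51], [0.95, 0.25, -0.18], [-0.02, -0.54, -0.84]]
cup1 [([460.0, 226.0], 0.86, [431.0, 340.0]), ([495.0, 256.0], 0.79, [493.0, 440.0]), ([419.0, 216.0], 0.76, [434.0, 226.0])]
blue_mug [([408.0, 296.0], 0.93, [670.0, 241.0])]
glaze_jar [([444.0, 192.0], 0.58, [348.0, 278.0])]
weight [([208.0, 259.0], 0.69, [721.0, -276.0]), ([221.0, 148.0], 0.6, [368.0, -403.0]), ([211.0, 200.0], 0.41, [549.0, -351.0])]
brush [([358.0, 191.0], 0.87, [385.0, 41.0])]
paddle [([301.0, 296.0], 0.78, [736.0, -14.0])]
bed [([323.0, 235.0], 0.78, [556.0, -13.0])]
wheel_axle [([190.0, 196.0], 0.8, [580.0, -386.0])]
timer_window [([189.0, 199.0], 0.95, [615.0, -355.0])]
lever_pivot [([246.0, 118.0], 0.81, [247.0, -366.0]), ([184.0, 138.0], 0.79, [381.0, -521.0]), ([225.0, 166.0], 0.61, [444.0, -350.0]), ([289.0, 144.0], 0.55, [309.0, -197.0])]
lever_knob [([297.0, 119.0], 0.72, [276.0, -177.0]), ([183.0, 107.0], 0.6, [324.0, -529.0]), ([248.0, 85.0],
[... 714 characters left out ...]
.0], 0.54, [435.0, -390.0])]
wheel_axle [([314.0, 154.0], 0.8, [575.0, -368.0]), ([336.0, 302.0], 0.71, [429.0, 364.0])]
timer_window [([311.0, 153.0], 0.6, [578.0, -300.0]), ([348.0, 165.0], 0.36, [429.0, -227.0]), ([312.0, 330.0], 0.27, [483.0, 491.0])]
lever_pivot [([347.0, 168.0], 0.64, [436.0, -315.0]), ([361.0, 142.0], 0.64, [386.0, -514.0]), ([400.0, 160.0], 0.61, [221.0, -388.0]), ([310.0, 153.0], 0.45, [597.0, -408.0])]
lever_knob [([373.0, 126.0], 0.46, [336.0, -514.0]), ([391.0, 176.0], 0.44, [269.0, -164.0])]
air_stand [([382.0, 188.0], 0.91, [292.0, -230.0]), ([397.0, 161.0], 0.74, [228.0, -423.0]), ([364.0, 139.0], 0.7, [373.0, -582.0]), ([347.0, 166.0], 0.57, [439.0, -370.0])]
```

Run:
```python
import cv2
a=cv2.imread('pics/scene0.png')[60:360,130:530]; b=cv2.imread('pics/side0.png')[90:390,200:440]
cv2.imwrite('pics/s1.png',cv2.resize(a,None,fx=2,fy=2,interpolation=cv2.INTER_CUBIC)); cv2.imwrite('pics/s2.png',cv2.resize(b,None,fx=2,fy=2,interpolation=cv2.INTER_CUBIC))
```

```text
(no output)
```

View pics/s1.png

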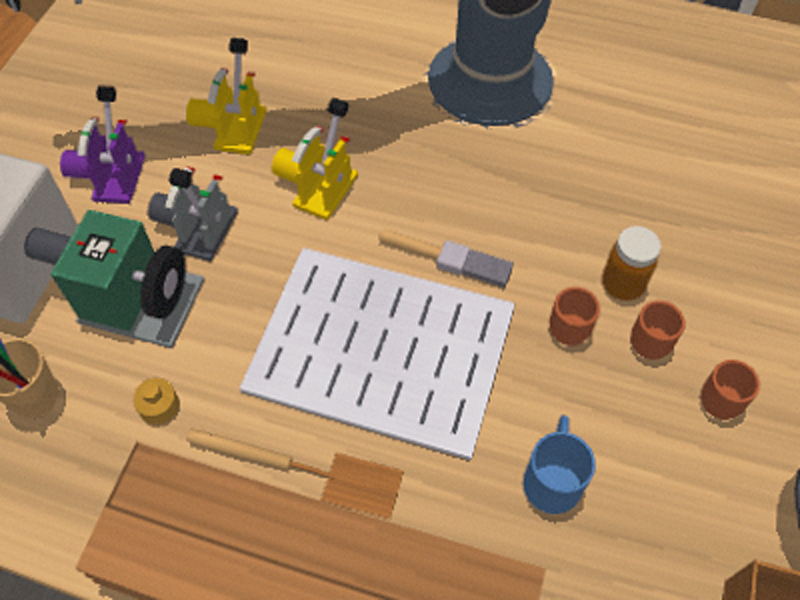

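View pics/s2.png

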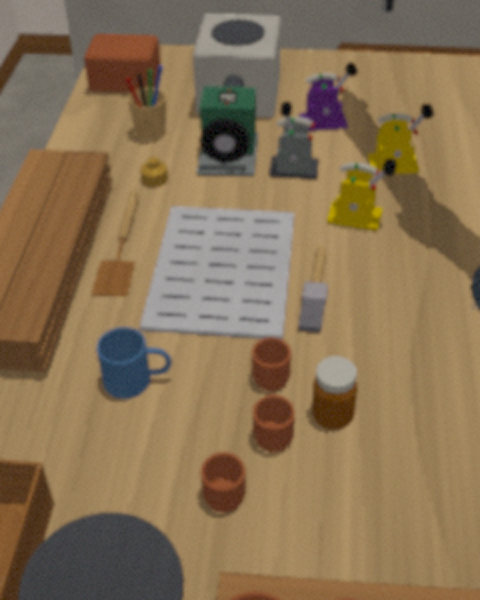

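s1 shows the grey stand at px (227,167), the timer at (180,195), three brown cups at (418,218), (459,225) and (495,254), and the bed in the middle. I'll check the uncropped image bottoms and zoom in on the timer and lever.

Run:
```python
from h import *
c=cam('scene'); s=cam('side')
B=np.array([at_z(c,(130+u/2,60+v/2),12)[:2] for u,v in [(303,250),(514,302),(472,458),(242,391)]]); print('bed scene',B.round())
B2=np.array([at_z(s,(200+u/2,90+v/2),12)[:2] for u,v in [(170,207),(294,210),(284,335),(144,328)]]); print('bed side',B2.round())
print(B.mean(0),B2.mean(0))
for k,(u,v) in dict(baseA=(204,278),baseB=(174,346)).items(): print(k,at_z(c,(130+u/2,60+v/2),10).round())
for k,(u,v) in dict(p1=(199,173),p2=(254,174)).items(): print(k,at_z(s,(200+u/2,90+v/2),10).round())
for k,(u,v) in dict(p1=(271,175),p2=(316,177),).items(): print('stand side',at_z(s,(200+u/2,90+v/2),3).round())
for k,(u,v) in dict(p1=(205,257),p2=(237,210)).items(): print('stand scene',at_z(c,(130+u/2,60+v/2),3).round())
def tri(a,b):
    A=[];y=[]
    for cc,uv in ((c,a),(s,b)):
        r=ray(cc,uv); r/=np.linalg.norm(r); P=np.eye(3)-np.outer(r,r); A.append(P); y.append(P@cc['o'])
    return np.linalg.lstsq(np.vstack(A),np.hstack(y),rcond=None)[0]
print('knob',tri((130+181/2,60+177/2),(200+287/2,90+108/2)))
print('wheel',tri((130+165/2,60+282/2),(200+224/2,90+140/2)))
print('window',tri((130+97/2,60+247/2),(200+228/2,90+97/2)))
a=cv2.resize(c['im'][140:235,140:255],None,fx=3.4,fy=3.4,interpolation=cv2.INTER_CUBIC)
b=cv2.resize(s['im'][270:400,100:540],None,fx=1.8,fy=1.8)
d=cv2.resize(s['im'][120:190,280:380],None,fx=3.4,fy=3.4,interpolation=cv2.INTER_CUBIC)
W=np.zeros((600,800,3),np.uint8); W[:a.shape[0],:a.shape[1]]=a; W[:d.shape[0],400:400+d.shape[1]]=d; W[340:574,:792]=b
cv2.imwrite('pics/m.png',W[:,:,::-1])
```

```text
bed scene [[ 434. -178.]
 [ 431.  137.]
 [ 671.  138.]
 [ 671. -177.]]
bed side [[ 669. -178.]
 [ 428. -188.]
 [ 427.  138.]
 [ 661.  141.]]
[551.59708139 -19.96902637] [546.46174279 -21.83375786]
baseA [ 521. -300.   10.]
baseB [ 636. -294.   10.]
p1 [ 629. -294.   10.]
p2 [ 516. -299.   10.]
stand side [ 482. -308.    3.]
stand side [ 390. -308.    3.]
stand scene [ 483. -317.    3.]
stand scene [ 388. -305.    3.]
knob [ 453.0737694  -335.71221947  148.45102799]
wheel [ 578.01630047 -317.84705617   77.89200881]
window [ 578.49252934 -407.28033319  123.82038062]
```

View pics/m.png

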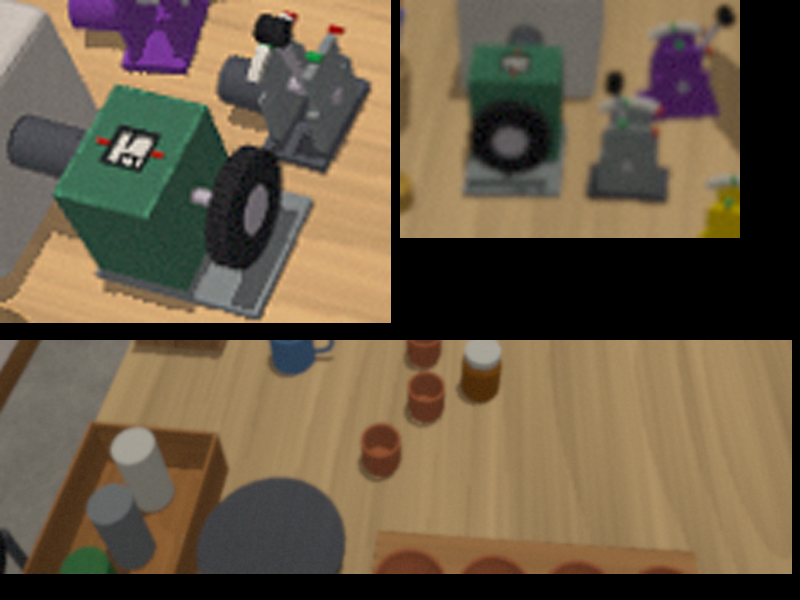

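The timer window shows a digit I can't read yet. The lever knob is at about (453,-336,148). The brown items on a shelf at the far edge are scenery. I'll move towards the lever and take a wrist look there.

Request:
{"fn": "move_arm", "kwargs": {"xyz": [[3,4,1],[3,4,1],[3,4,1],[3,4,1],[3,4,1],[3,4,0],[3,4,0],[0,0,0]], "spin": [-3.5,-3.5,-3.5,-3.5,-3.5,-3.5,-3.2,0], "jaw": [0,0,0,0,0,0,0,0]}}

```text
t: 2.2
tool_pos: [489.3, -331.0, 252.4]
tool_rot: [-3.138, -0.02, -0.006]
contact_force: [-0.1, -0.2, -0.8]
grip_width: -0.2
finger_force: 0.0
```

Run:
```python
from h import *
s=env.state(); print(s['t'],s['tool_pos'],s['tool_rot'],s['grip_width'],s['contact_force'])
c=cam('wrist'); print(c['o'],c['R'].round(2).tolist()); save(c,'w1.png')
for t,z in [('timer_window',125),('wheel_axle',75),('lever_knob',148),('lever_pivot',50)]:
  print(t,[(np.round(x['uv']).tolist(),round(x['confidence'],2),at_z(c,x['uv'],z)[:2].round().tolist()) for x in env.spot_in(t,'wrist')])
```

```text
2.2 [ 489.31784162 -330.97586841  252.39688196] [-3.13765882 -0.02038368 -0.00562166] -0.1869498779280082 [-0.1286074  -0.18438079 -0.75455011]
[ 555.7974245  -330.79193186  424.14224378] [[0.01, -0.96, -0.26], [-1.0, -0.01, -0.0], [-0.0, 0.26, -0.96]]
timer_window [([372.0, 94.0], 0.81, [576.0, -383.0])]
wheel_axle [([376.0, 92.0], 0.61, [581.0, -396.0]), ([330.0, 202.0], 0.27, [455.0, -349.0])]
lever_knob [([466.0, 291.0], 0.94, [381.0, -489.0]), ([322.0, 226.0], 0.79, [453.0, -337.0])]
lever_pivot [([217.0, 269.0], 0.81, [350.0, -197.0]), ([458.0, 247.0], 0.76, [388.0, -525.0]), ([317.0, 326.0], 0.53, [260.0, -336.0])]
```

View pics/w1.png

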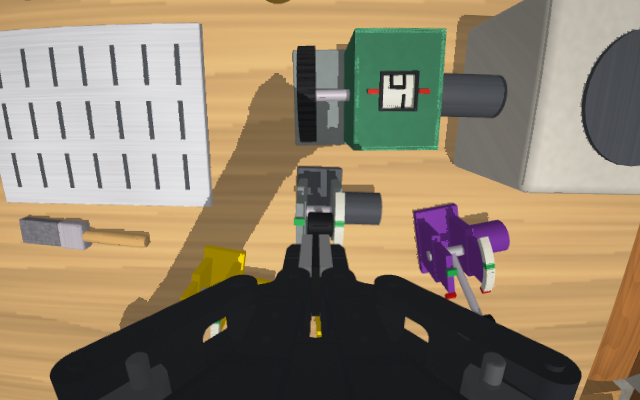

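The wrist view shows the grey lever knob at (322,226), the wheel at (306,93) and the window at (398,91). I'll zoom in on the digit and lower to push the knob to -x.

Request:
{"fn": "move_arm", "kwargs": {"xyz": [[0.2,-0.5,-4],[0,0,-4],[0,0,-4.5],[0,0,0],[-3,0,0],[-3,0,0],[-1.2,0,0],[0,0,0]], "spin": [0,0,0,0,0,0,0,0], "jaw": [0,0,0,0,0,0,0,0]}}

```text
t: 3.25
tool_pos: [411.7, -346.8, 129.2]
tool_rot: [3.139, -0.007, -0.0]
contact_force: [-3.7, -0.3, 9.0]
grip_width: 0.2
finger_force: 4.8
```

Run:
```python
from h import *
im=cv2.imread('pics/w1.png'); 
a=cv2.resize(im[60:125,360:440],None,fx=5,fy=5,interpolation=cv2.INTER_CUBIC)
c=cam('side'); b=cv2.resize(c['im'][120:190,280:380][:,:,::-1],None,fx=4,fy=4,interpolation=cv2.INTER_CUBIC)
W=np.zeros((330,800,3),np.uint8); W[:325,:400]=a; W[:280,400:]=b; cv2.imwrite('pics/m2.png',W)
s=env.state(); print(s['tool_pos'],s['contact_force'])
```

```text
[ 412.83915272 -346.84101767  129.49131893] [-4.27024343  0.31783536  9.92153837]
```

View pics/m2.png

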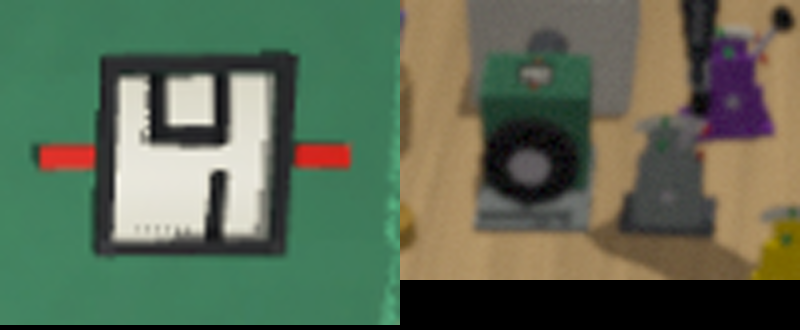

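Run:
```python
from h import *
s=env.state(); print(s['t'],s['tool_pos'],s['tool_rot'],s['contact_force'],s['wrist_torque'])
c=cam('wrist'); d=cam('side'); print(proj(d,[s['tool_pos']]))
e=cam('scene'); print(proj(e,[s['tool_pos']]))
W=np.zeros((560,800,3),np.uint8)
W[:280,:400]=cv2.resize(d['im'][120:190,300:400],None,fx=4,fy=4,interpolation=cv2.INTER_CUBIC)
W[280:,:400]=cv2.resize(e['im'][110:180,180:280],None,fx=4,fy=4,interpolation=cv2.INTER_CUBIC)
W[:500,400:]=cv2.resize(c['im'][150:400,220:420],None,fx=2,fy=2,interpolation=cv2.INTER_CUBIC)
cv2.imwrite('pics/m3.png',W[:,:,::-1])
```

```text
3.3 [ 412.83915272 -346.84101767  129.49131893] [ 3.13881174e+00 -4.71487887e-03  8.37791449e-04] [-4.27024343  0.31783536  9.92153837] [-0.02799602  1.01047174  0.03733256]
[[353.62401761 147.03366344]]
[[224.39460479 141.11692265]]
```

View pics/m3.png

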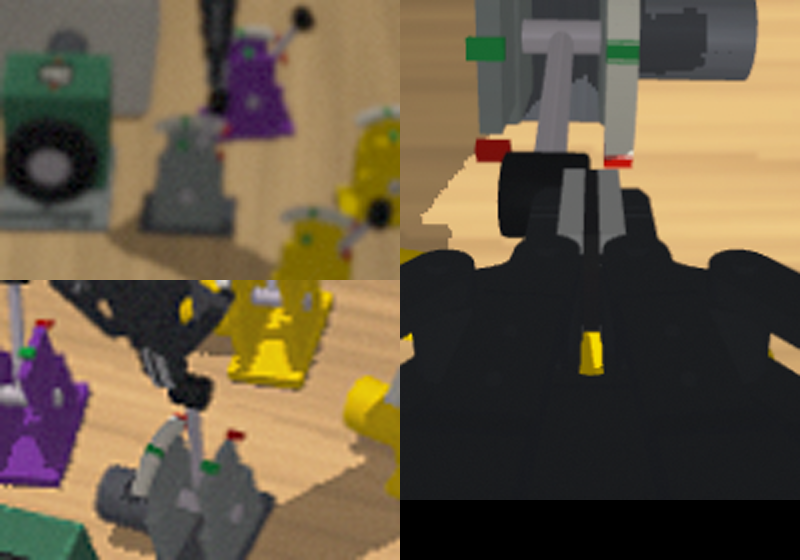

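The knob is nearly at the red mark, and the finger sits about 9 mm off-centre. I'll re-centre and push to the stop.

Request:
{"fn": "move_arm", "kwargs": {"xyz": [[0.5,0.8,0],[-1,0,-0.3],[-0.5,0,0],[-0.4,0,0],[-0.4,0,0],[0,0,0]], "spin": [0,0,0,0,0,0], "jaw": [0,0,0,0,0,0]}}

```text
t: 4.05
tool_pos: [395.4, -336.7, 124.2]
tool_rot: [3.142, -0.001, -0.0]
contact_force: [-0.9, -1.0, 4.2]
grip_width: 0.0
finger_force: 2.1
```

Request:
{"fn": "move_arm", "kwargs": {"xyz": [[-0.4,0,0],[-0.4,0,0],[-0.4,0,0],[0,0,0]], "spin": [0,0,0,0], "jaw": [0,0,0,0]}}

```text
t: 4.45
tool_pos: [382.0, -336.4, 123.4]
tool_rot: [-3.141, 0.002, 0.003]
contact_force: [-0.9, -0.2, -0.2]
grip_width: -0.3
finger_force: 0.0
```

Run:
```python
from h import *
s=env.state(); c=cam('wrist'); d=cam('side'); e=cam('scene'); print(s['tool_pos'])
W=np.zeros((560,800,3),np.uint8)
W[:280,:400]=cv2.resize(d['im'][120:190,300:400],None,fx=4,fy=4,interpolation=cv2.INTER_CUBIC)
W[280:,:400]=cv2.resize(e['im'][110:180,180:280],None,fx=4,fy=4,interpolation=cv2.INTER_CUBIC)
W[:500,400:]=cv2.resize(c['im'][150:400,220:420],None,fx=2,fy=2,interpolation=cv2.INTER_CUBIC)
cv2.imwrite('pics/m4.png',W[:,:,::-1])
```

```text
[ 382.04311175 -336.35109182  123.41415917]
```

View pics/m4.png

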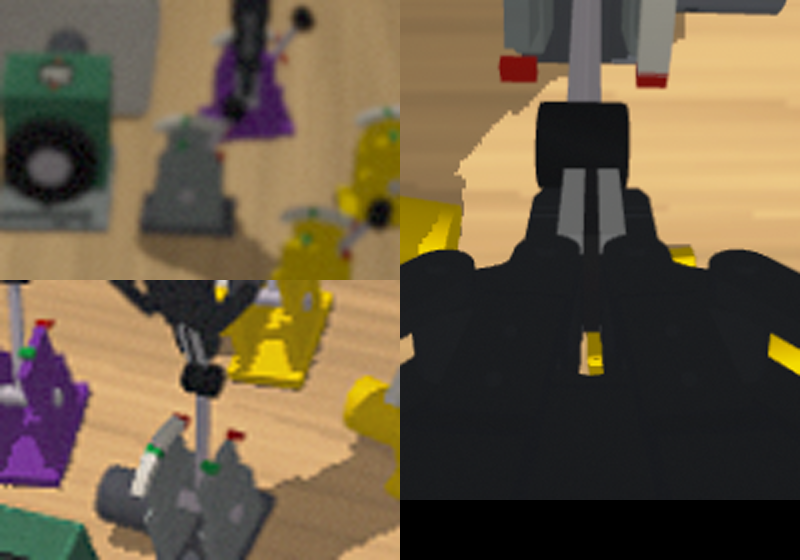

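Run:
```python
from h import *
c=cam('wrist');e=cam('scene')
for cc,uv in ((c,(311,222)),(e,(180+203/4,110+100/4))): print([at_z(cc,uv,z).round().tolist() for z in (132,140,148)])
# red marks
for u,v in ((518,68),(652,80)): print(at_z(c,(220+(u-400)/2,150+v/2),120).round())
```

```text
[[391.0, -334.0, 132.0], [394.0, -334.0, 140.0], [397.0, -334.0, 148.0]]
[[389.0, -338.0, 132.0], [395.0, -333.0, 140.0], [401.0, -329.0, 148.0]]
[ 410. -315.  120.]
[ 406. -355.  120.]
```

The finger had slipped past the knob's side, which now sits at about joint 0.17. I'll go over it and push from the +x side, centred.

Request:
{"fn": "move_arm", "kwargs": {"xyz": [[0,0,5],[3.5,0.2,0.5],[3,0,0],[0,0,0],[0,0,-3],[0,0,-3],[0,0,0],[-1.5,0,0],[-1.5,0,0],[0,0,0]], "spin": [0,0,0,0,0,0,0,0,0,0], "jaw": [0,0,0,0,0,0,0,0,0,0]}}

```text
t: 5.7
tool_pos: [415.7, -335.9, 120.3]
tool_rot: [3.14, -0.006, -0.0]
contact_force: [-0.2, 0.4, 0.3]
grip_width: -0.3
finger_force: 0.0
```

Request:
{"fn": "move_arm", "kwargs": {"xyz": [[-0.5,0,0],[-0.5,0,0],[-0.4,0,0],[0,0,0]], "spin": [0,0,0,0], "jaw": [0,0,0,0]}}

```text
t: 6.1
tool_pos: [404.4, -334.9, 119.4]
tool_rot: [3.141, -0.001, 0.001]
contact_force: [0.0, -0.4, 2.1]
grip_width: 0.0
finger_force: 0.7
```

Run:
```python
from h import *
s=env.state(); print(s['tool_pos'],s['contact_force']); c=cam('wrist'); 
print([(x['uv'],x['confidence'],at_z(c,x['uv'],133).round()) for x in env.spot_in('lever_knob','wrist')])
cv2.imwrite('pics/m5.png',cv2.resize(c['im'][150:350,200:440,::-1],None,fx=2,fy=2))
```

```text
[ 404.39431012 -334.91300232  119.40257495] [ 0.04255984 -0.3993625   2.07966983]
[([316.0, 198.6], 0.96, array([ 427., -335.,  133.])), ([586.3, 332.1], 0.64, array([ 335., -514.,  133.]))]
```

View pics/m5.png

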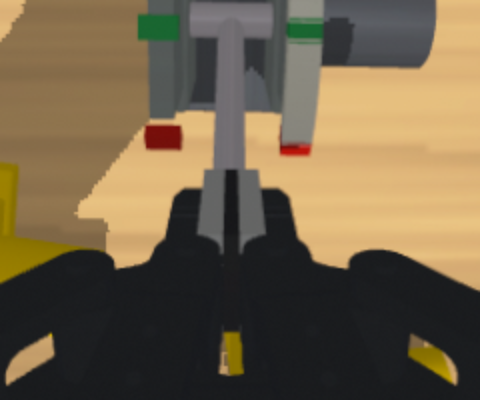

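The knob is now behind the fingers. I'll push on until it meets resistance.

Request:
{"fn": "move_arm", "kwargs": {"xyz": [[-0.4,0,0],[-0.4,0,0],[-0.4,0,0],[0,0,0]], "spin": [0,0,0,0], "jaw": [0,0,0,0]}}

```text
t: 6.6
tool_pos: [391.3, -334.7, 118.8]
tool_rot: [-3.141, 0.002, 0.002]
contact_force: [-0.8, 0.2, 1.4]
grip_width: -0.1
finger_force: 0.7
```

Request:
{"fn": "move_arm", "kwargs": {"xyz": [[-0.5,0,0],[-0.5,0,0],[0,0,0]], "spin": [0,0,0], "jaw": [0,0,0]}}

```text
t: 6.9
tool_pos: [381.3, -334.7, 118.8]
tool_rot: [-3.141, 0.002, 0.002]
contact_force: [-0.5, 0.2, 0.9]
grip_width: -0.1
finger_force: 0.2
```

Run:
```python
from h import *
s=env.state(); print(s['tool_pos'],s['contact_force']); e=cam('scene');d=cam('side');c=cam('wrist')
W=np.zeros((600,800,3),np.uint8)
W[:280,:400]=cv2.resize(d['im'][120:190,300:400],None,fx=4,fy=4,interpolation=cv2.INTER_CUBIC)
W[280:560,:400]=cv2.resize(e['im'][110:180,180:280],None,fx=4,fy=4,interpolation=cv2.INTER_CUBIC)
W[:500,400:]=cv2.resize(c['im'][150:400,220:420],None,fx=2,fy=2,interpolation=cv2.INTER_CUBIC)
cv2.imwrite('pics/m6.png',W[:,:,::-1])
```

```text
[ 381.28433893 -334.71620209  118.83823702] [-0.47006874  0.22349315  0.93146813]
```

View pics/m6.png

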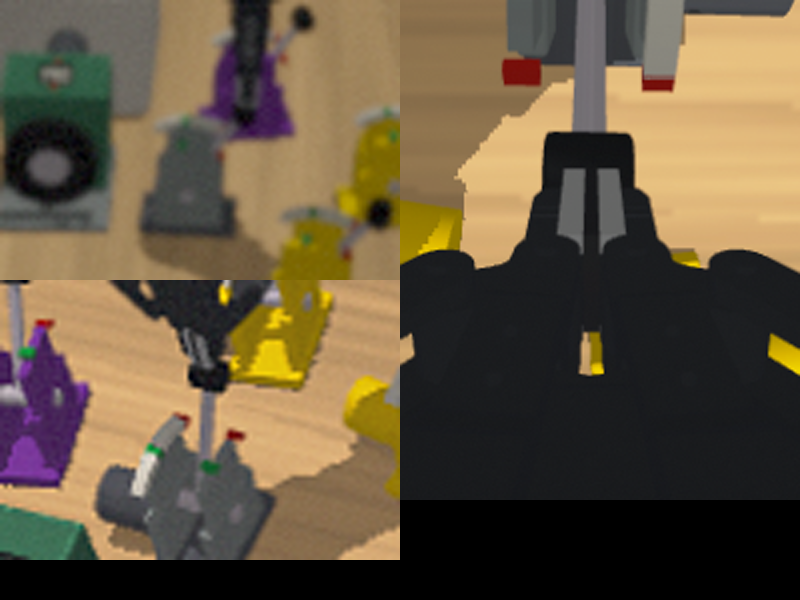

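Request:
{"fn": "move_arm", "kwargs": {"xyz": [[0,0,4],[0,0,4],[0,0,4],[3,0,0],[3,0,0],[0,0,0]], "spin": [0,0,0,0,0,0], "jaw": [0,0,0,0,0,0]}}

```text
t: 7.65
tool_pos: [446.4, -333.3, 239.0]
tool_rot: [-3.141, -0.006, -0.004]
contact_force: [-0.3, -0.0, 0.2]
grip_width: -0.1
finger_force: 0.0
```

Run:
```python
from h import *
s=env.state(); print(s['tool_pos'],s['contact_force']); e=cam('scene');d=cam('side');c=cam('wrist')
print([(np.round(x['uv']),round(x['confidence'],2),at_z(c,x['uv'],134).round()) for x in env.spot_in('lever_knob','wrist')])
print('tcp in wrist',proj(c,[s['tool_pos']]))
W=np.zeros((600,800,3),np.uint8)
W[:280,:400]=cv2.resize(d['im'][120:190,300:400],None,fx=4,fy=4,interpolation=cv2.INTER_CUBIC)
W[280:560,:400]=cv2.resize(e['im'][110:180,180:280],None,fx=4,fy=4,interpolation=cv2.INTER_CUBIC)
W[:500,400:]=cv2.resize(c['im'][150:400,220:420],None,fx=2,fy=2,interpolation=cv2.INTER_CUBIC)
cv2.imwrite('pics/m7.png',W[:,:,::-1])
```

```text
[ 446.36740011 -333.29722467  238.99088661] [-0.28659913 -0.02771115  0.23131517]
[(array([317., 208.]), 0.86, array([ 423., -336.,  134.])), (array([485., 285.]), 0.65, array([ 338., -513.,  134.]))]
tcp in wrist [[313.375244   223.50405116]]
```

View pics/m7.png

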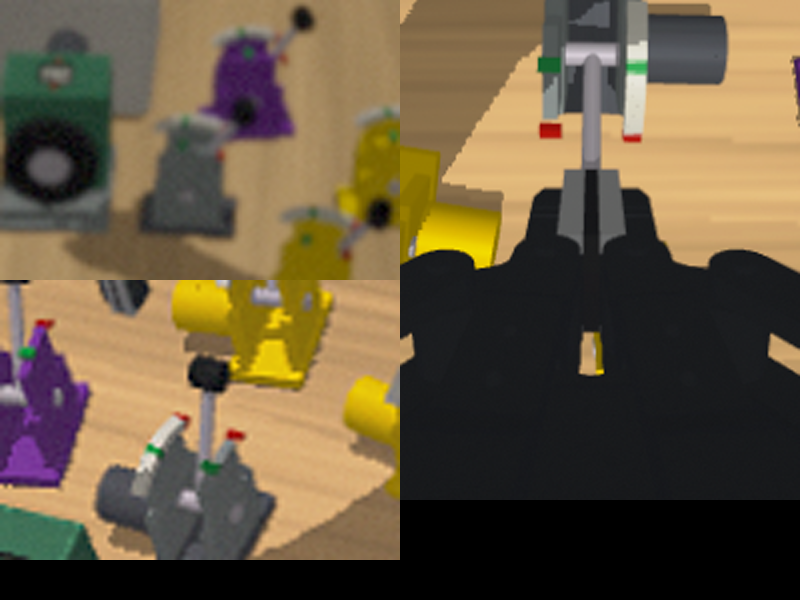

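```bash
cat >> h.py <<'E'
def tri(obs):
    A=[];y=[]
    for cc,uv in obs:
        r=ray(cc,uv); r/=np.linalg.norm(r); P=np.eye(3)-np.outer(r,r); A.append(P); y.append(P@cc['o'])
    return np.linalg.lstsq(np.vstack(A),np.hstack(y),rcond=None)[0]
E
python3 - <<'E'
from h import *
e=cam('scene');d=cam('side');c=cam('wrist')
print('knob',tri([(e,(232,133.5)),(d,(361.25,147.5))]))
w=lambda u,v:(220+(u-400)/2,150+v/2)
print('pivot pin',at_z(c,w(590,53),56),'green',at_z(c,w(549,64),110),at_z(c,w(636,66),110),'red',at_z(c,w(550,130),100),at_z(c,w(632,137),100))
for x in (380,385,390,395): 
  z=50+np.sqrt(1e4-(436-x)**2); print(x,z,proj(e,[[x,-335,z]]),proj(d,[[x,-335,z]]))
E
```

```text
knob [ 383.2205289  -335.96794766  134.68998601]
pivot pin [ 436.402529   -334.93663735   56.        ] green [ 441.8270956  -314.28696345  110.        ] [ 440.6696768  -358.16808839  110.        ] red [ 403.34955311 -313.36741645  100.        ] [ 399.24202149 -357.46005544  100.        ]
380 132.84926070883193 [[232.76955831 132.75922043]] [[361.84675948 148.31097429]]
385 136.01744009211154 [[231.83386116 133.29340054]] [[360.61048388 147.58129748]]
390 138.79189152169243 [[230.91676685 133.92498997]] [[359.36789843 146.93449602]]
395 141.20855223058857 [[230.01680282 134.6462067 ]] [[358.11987384 146.36336206]]
```

The knob is now near joint 0.04. I'll grip it and pull it to the stop to be sure.

Request:
{"fn": "move_arm", "kwargs": {"xyz": [[-3.2,-0.3,0],[-3.2,0,0],[0,0,-4],[0,0,-4],[0,0,-3.8],[0,0,0],[0,0,0],[0,0,0],[-0.5,0,-0.3],[0,0,0]], "spin": [0,0,0,0,0,0,0,0,0,0], "jaw": [6,6,6,6,6,6,1.5,1.5,1.5,1.5]}}

```text
t: 9.0
tool_pos: [373.1, -338.2, 118.9]
tool_rot: [3.14, -0.002, 0.001]
contact_force: [-0.2, 0.6, -0.2]
grip_width: 15.0
finger_force: 0.0
```

Run:
```python
from h import *
s=env.state(); print(s['tool_pos'],s['contact_force'],s['grip_width']); e=cam('scene');d=cam('side');c=cam('wrist')
for cc in (e,d,c): print(proj(cc,[s['tool_pos'],[383,-336,134]]))
W=np.zeros((600,800,3),np.uint8)
W[:300,:400]=cv2.resize(d['im'][120:180,320:400],None,fx=5,fy=5,interpolation=cv2.INTER_CUBIC)
W[300:600,:400]=cv2.resize(e['im'][105:165,190:270],None,fx=5,fy=5,interpolation=cv2.INTER_CUBIC)
W[:500,400:]=cv2.resize(c['im'][150:400,220:420],None,fx=2,fy=2,interpolation=cv2.INTER_CUBIC)
cv2.imwrite('pics/m8.png',W[:,:,::-1])
```

```text
[ 373.09863677 -338.20387112  118.9179692 ] [-0.17982294  0.63087084 -0.205868  ] 15.045142204020905
[[233.65217344 134.00900645]
 [231.93988174 133.18052949]]
[[363.46175448 150.89083373]
 [361.10464988 147.89421948]]
[[315.3361609  230.02993768]
 [311.31328275 223.22207762]]
```

View pics/m8.png

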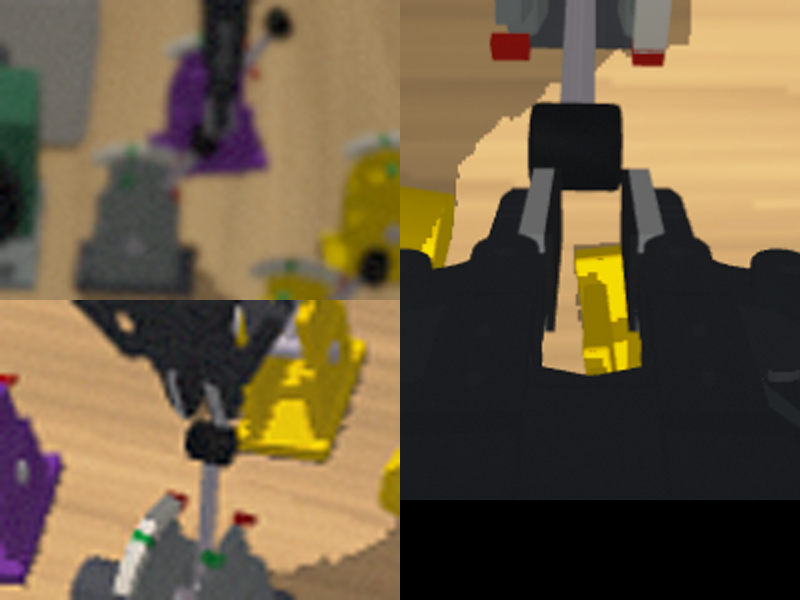

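Run:
```python
from h import *
e=cam('scene');c=cam('wrist'); s=env.state()
print(tri([(c,(338,235)),(e,(228,127))]),tri([(c,(291,235)),(e,(235,129))]), s['tool_pos'],s['joint_positions'])
print('mount',np.array(env.read_camera('wrist')['mount']).round(3).tolist())
```

```text
[ 381.30099192 -347.62780981  152.04865247] [ 381.45623557 -325.17829383  151.14542173] [ 373.65102256 -338.00086272  118.42117291] [ 0.73433832  0.29303665 -0.09913572  2.02021187  0.03909016  0.8291829
 -0.95840719]
mount [[-0.001, -0.964, -0.268, 67.094], [1.0, -0.001, 0.0, 0.031], [-0.001, -0.268, 0.964, -171.504], [0.0, 0.0, 0.0, 1.0]]
```

The picture suggests the finger tips end above the knob's top, higher than the reported TCP. I'll reopen, go lower and grip.

Request:
{"fn": "move_arm", "kwargs": {"xyz": [[0.5,0.2,0],[0,0,0],[0,0,0],[0,0,-1.2],[0,0,-1.2],[0,0,0],[0,0,0],[0,0,0],[0,0,0]], "spin": [0,0,0,0,0,0,0,0,0], "jaw": [5.5,5.5,5.5,5.5,5.5,1.5,1.5,1.5,1.5]}}

```text
t: 10.2
tool_pos: [377.8, -333.9, 93.4]
tool_rot: [-3.139, 0.001, 0.003]
contact_force: [-0.5, 5.4, -0.9]
grip_width: 22.8
finger_force: 59.1
```

Gripped at 23 mm. Now I'll pull it to the stop.

Request:
{"fn": "move_arm", "kwargs": {"xyz": [[-0.4,0,-0.3],[-0.2,0,-0.1],[0,0,0],[0,0,0]], "spin": [0,0,0,0], "jaw": [1.5,1.5,1.5,1.5]}}

```text
t: 10.6
tool_pos: [374.9, -334.0, 91.2]
tool_rot: [-3.14, -0.001, -0.006]
contact_force: [0.7, 7.9, 6.5]
grip_width: 22.8
finger_force: 60.2
```

Request:
{"fn": "move_arm", "kwargs": {"xyz": [[-0.4,0,-0.2],[0,0,0],[0,0,0]], "spin": [0,0,0], "jaw": [1.5,1.5,1.5]}}

```text
t: 10.9
tool_pos: [374.0, -334.1, 90.5]
tool_rot: [3.141, 0.003, 0.014]
contact_force: [5.0, 8.1, 8.9]
grip_width: 22.7
finger_force: 60.6
```

The lever is shut against its stop, since the force rises. The shut grip reference is TCP (374.5,-334,91). Next I release and go to the wheel.

Request:
{"fn": "move_arm", "kwargs": {"xyz": [[0.2,0,0.2],[0,0,0],[0,0,0],[0,0,5],[0,0,5],[0,0,4],[4.5,0.5,0],[4.5,0.5,0],[4.5,0.5,0],[4.2,0,0]], "spin": [0,0,0,0,0,0,0,0,0,0], "jaw": [5,5,5,5,5,5,3.2,3.2,3.2,3.2]}}

```text
t: 11.9
tool_pos: [549.0, -320.5, 229.8]
tool_rot: [3.141, -0.001, 0.0]
contact_force: [-0.6, -0.8, 0.6]
grip_width: 32.1
finger_force: 0.0
```

Run:
```python
from h import *
s=env.state(); print(s['t'],s['tool_pos'],s['tool_rot'],s['grip_width']);e=cam('scene');d=cam('side');c=cam('wrist')
print([(np.round(x['uv']),round(x['confidence'],2),at_z(c,x['uv'],133).round()) for x in env.spot_in('lever_knob','wrist')])
print('knob',proj(e,[[380,-335,132.5]]),proj(d,[[380,-335,132.5]]),proj(c,[[380,-335,132.5]]))
W=np.zeros((560,800,3),np.uint8)
W[:280,:320]=cv2.resize(d['im'][110:180,290:370],None,fx=4,fy=4,interpolation=cv2.INTER_CUBIC)
W[280:,:320]=cv2.resize(e['im'][130:200,160:240],None,fx=4,fy=4,interpolation=cv2.INTER_CUBIC)
W[:480,320:]=cv2.resize(c['im'][50:370,160:480],None,fx=1.5,fy=1.5,interpolation=cv2.INTER_CUBIC)
cv2.imwrite('pics/m9.png',W[:,:,::-1]); cv2.imwrite('pics/raw9.png',c['im'][:,:,::-1])
```

```text
11.9 [ 549.04254523 -320.48931422  229.81704993] [ 3.14129889e+00 -5.53658629e-04  1.04593415e-04] 32.07699041916895
[(array([332., 302.]), 0.67, array([ 437., -336.,  133.])), (array([329., 256.]), 0.67, array([ 488., -332.,  133.])), (array([387., 155.]), 0.27, array([ 585., -382.,  133.]))]
knob [[232.79250304 132.84097612]] [[361.84308033 148.38535773]] [[329.81937212 347.04425768]]
```

View pics/m9.png

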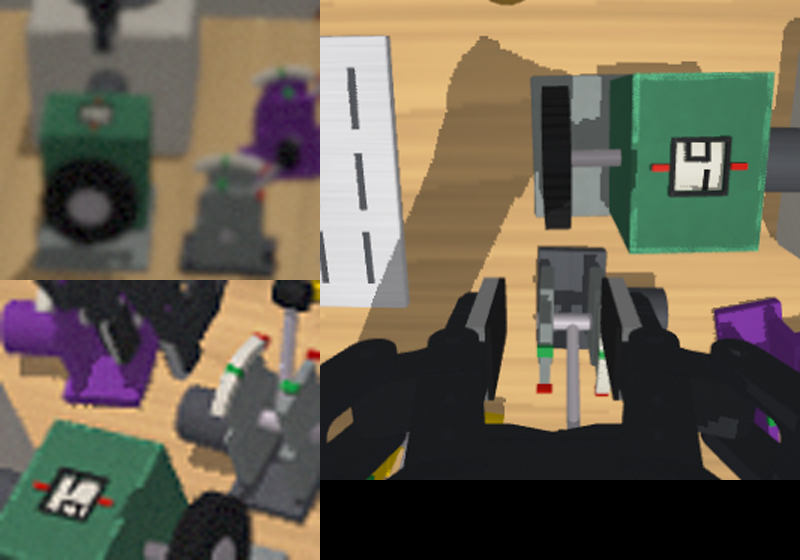

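Verified: the lever is shut, with the knob at the predicted pixel. The wheel is aligned with world y. I'll compute the wheel's and tips' positions.

Run:
```python
from h import *
e=cam('scene');d=cam('side');c=cam('wrist'); s=env.state()
w=lambda u,v:(160+(u-320)/1.5,50+v/1.5)
print('tips',tri([(c,w(497,280)),(e,(205.5,154))]),tri([(c,w(622,278)),(e,(191,150))]),s['tool_pos'])
print('wheel +y edge top',at_z(c,w(541,158),120),'-y',at_z(c,w(571,158),120))
print('ends',at_z(c,w(556,86),75),at_z(c,w(556,230),75), 'window',at_z(c,w(700,166),125), 'hous corners',[at_z(c,w(*q),125)[:2].round() for q in ((630,75),(775,72),(758,250),(632,252))])
print('wheel tri',tri([(d,(290+88/4,110+202/4)),(c,w(556,158))]))
```

```text
tips [ 552.42395753 -302.89995616  255.46526312] [ 549.61621504 -346.09457141  250.6203195 ] [ 545.73789777 -321.87578258  229.91623467]
wheel +y edge top [ 575.55719728 -314.86965687  120.        ] -y [ 575.49184973 -333.31573745  120.        ]
ends [ 619.0805101  -324.52570742   75.        ] [ 515.91501836 -324.34667334   75.        ] window [ 571.21841296 -411.95459802  125.        ] hous corners [array([ 624., -367.]), array([ 627., -452.]), array([ 517., -454.]), array([ 516., -373.])]
wheel tri [ 573.88527154 -323.38076316   73.29906165]
```

Request:
{"fn": "move_arm", "kwargs": {"xyz": [[0,-0.3,-4],[0,0,-4],[0,0,-4],[0,0,-3.5],[0,0,0]], "spin": [0,0,0,0,0], "jaw": [3.2,3.2,3.2,3.2,3.2]}}

```text
t: 12.75
tool_pos: [542.4, -322.8, 70.5]
tool_rot: [-3.137, 0.003, 0.015]
contact_force: [-1.5, 0.7, -0.1]
grip_width: 32.0
finger_force: 0.0
```

Request:
{"fn": "move_arm", "kwargs": {"xyz": [[0.3,-0.1,0],[0,0,0],[0,0,0],[0,0,0]], "spin": [0,0,0,0], "jaw": [1,1,1,1]}}

```text
t: 13.15
tool_pos: [549.1, -321.3, 76.0]
tool_rot: [-3.137, -0.003, 0.006]
contact_force: [-2.9, 5.9, -5.1]
grip_width: 16.2
finger_force: 59.2
```

Request:
{"fn": "move_arm", "kwargs": {"xyz": [[0.44,0,0.31],[0.48,0,0.26],[0.52,0,0.18],[0.53,0,0.11],[0.55,0,0.03],[0.54,0,-0.04],[0.54,0,-0.12],[0.51,0,-0.2],[0.48,0,-0.26],[0.43,0,-0.32]], "spin": [0,0,0,0,0,0,0,0,0,0], "jaw": [1,1,1,1,1,1,1,1,1,1]}}

```text
t: 14.15
tool_pos: [600.6, -320.1, 78.7]
tool_rot: [-3.136, -0.004, 0.003]
contact_force: [-6.8, 9.2, 10.0]
grip_width: 16.0
finger_force: 61.8
```

Run:
```python
from h import *
s=env.state(); print(s['tool_pos'],s['contact_force'],s['grip_width']);c=cam('wrist'); print(proj(c,[[571,-411,125]]))
save(c,'raw10.png')
u,v=proj(c,[[571,-411,125]])[0].astype(int); print(u,v)
g=cv2.cvtColor(c['im'],cv2.COLOR_RGB2GRAY)[max(0,v-36):v+37,u-36:u+37]; g=cv2.resize(g,(46,26),interpolation=cv2.INTER_AREA)
for r in g: print(''.join('#' if x<70 else '+' if x<150 else '.' for x in r))
```

```text
[ 600.56210655 -320.14126073   78.6554226 ] [-6.81635675  9.18533294 10.04545681] 15.964466836314628
[[497.94923165 319.07939017]]
497 319
#####+................................+++#####
#####.......+++++++++++++##+#.........++######
#####......+#################+........++######
####+......+#########+++#####........+++######
####+...................+###+........++#######
####....................+###+........++#######
####+...................####........+++#######
######++...............+###+........++########
###########################+.......+++########
###########################........++#########
#################++...............+++#######++
###################++.............+++#######++
######################++........++++#######+++
#########################++....+++++#######+++
##############################+++++########+++
##########################################++++
##########################################++++
#########################################+++++
###########################################+++
##############################################
##############################################
##############################################
##############################################
##############################################
##############################################
##############################################
```

Request:
{"fn": "move_arm", "kwargs": {"xyz": [[0,0,0],[0,0,0],[0,0,4.5],[-2.6,0,0],[-2.6,0,0],[0,0,0]], "spin": [0,0,0,0,0,0], "jaw": [3.2,3.2,3.2,3.2,3.2,3.2]}}

```text
t: 14.8
tool_pos: [545.6, -327.6, 121.6]
tool_rot: [3.139, -0.008, -0.0]
contact_force: [0.2, -0.7, 0.3]
grip_width: 32.2
finger_force: 0.0
```

```bash
cat >> h.py <<'E'
def window(n=34,h=34):
    s=env.state(); print(s['t'],s['tool_pos'].round(1) if hasattr(s['tool_pos'],'round') else s['tool_pos'],s['grip_width'])
    c=cam('wrist'); u,v=proj(c,[[571,-411.5,125]])[0].astype(int); print(u,v)
    g=cv2.cvtColor(c['im'],cv2.COLOR_RGB2GRAY)[max(0,v-h):v+h,u-n:u+n]; g=cv2.resize(g,(56,30),interpolation=cv2.INTER_AREA)
    for r in g: print(''.join('#' if x<70 else '+' if x<150 else '.' for x in r))
E
python3 -c "
from h import *
window(40,40)"
```

```text
14.8 [ 545.6 -327.6  121.6] 32.238130725182856
460 188
++++#####++++++++++++++++++++###+++.....++++######++++++
++++####+.................................++######++++++
++++####+.................................++#####+++++++
++++####+.................................++#####+++++++
++++####.........++++++++++++++++.........+######+++++++
++++###+........################+.........+######+++++++
+++####+........+++++...+...+###+........++#####++++++++
+++####+....................+###.........++#####++++++++
+++####+....................+###.........+###########+++
+++####+....................####.........+#######+++++++
+++####.....................###+........++#######+++++++
+++####.......+################+........++######++++++++
+++####......+#################+........++#####+++++++++
++#####......+###+......................++#####+++++++++
++####+......+##+.......................+######+++++++++
++####+......###+......................++#####++++++++++
++####+.....+###.......................++#####++++++++++
++####+.....####++++++++++++..........+++#####++++++++++
++####+.....###############+++++++++++++######++++++++++
+#####++++++###############+++++++++++########++++++++++
+############################################+++++++++++
+############################################+++++++++++
++++++++++++++++++++++++++++++++++++++++++++++++++++++++
++++++++++++++++++++++++++++++++++++++++++++++++++++++++
++++++++++++++++++++++++++++++++++++++++++++++++++++++++
++++++++++++++++++++++++++++++++++++++++++++++++++++++++
++++++++++++++++++++++++++++++++++++++++++++++++++++++++
++++++++++++++++++++++++++++++++++++++++++++++++++++++++
++++++++++++++++++++++++++++++++++++++++++++++++++++++++
++++++++++++++++++++++++++++++++++++++++++++++++++++++++
```

The window reads 2, slightly below centre, so the wheel is at about 1.2 rad. Second stroke, with a slightly deeper grip.

Request:
{"fn": "move_arm", "kwargs": {"xyz": [[0,0,-3],[0,0,-2.5],[0,0,0],[0,0,0],[0,0,0],[0,0,0]], "spin": [0,0,0,0,0,0], "jaw": [3.2,3.2,3.2,1,1,1]}}

```text
t: 15.45
tool_pos: [549.1, -321.2, 64.7]
tool_rot: [-3.138, -0.006, 0.002]
contact_force: [-0.6, 5.1, -5.4]
grip_width: 16.9
finger_force: 58.5
```

Request:
{"fn": "move_arm", "kwargs": {"xyz": [[0.44,0,0.31],[0.48,0,0.26],[0.52,0,0.18],[0.53,0,0.11],[0.55,0,0.03],[0.54,0,-0.04],[0.54,0,-0.12],[0.51,0,-0.2],[0.48,0,-0.26],[0.43,0,-0.32]], "spin": [0,0,0,0,0,0,0,0,0,0], "jaw": [1,1,1,1,1,1,1,1,1,1]}}

```text
t: 16.45
tool_pos: [597.3, -320.1, 67.1]
tool_rot: [-3.136, -0.006, 0.01]
contact_force: [-7.2, 10.5, 13.7]
grip_width: 16.7
finger_force: 66.3
```

Request:
{"fn": "move_arm", "kwargs": {"xyz": [[0,0,0],[0,0,0],[0,0,4.5],[-2.6,0,0],[-2.6,0,0],[0,0,0]], "spin": [0,0,0,0,0,0], "jaw": [3.2,3.2,3.2,3.2,3.2,3.2]}}

```text
t: 17.05
tool_pos: [544.0, -327.2, 110.4]
tool_rot: [3.139, -0.007, -0.001]
contact_force: [1.3, -1.4, 0.9]
grip_width: 32.2
finger_force: 0.0
```

```bash
python3 -c "
from h import *
window(40,40)"
```

```text
17.05 [ 544.  -327.2  110.4] 32.244291673551594
471 190
++#####.....................####+..........+#######+++++
++#####.....................####+..........+#######+++++
++#####........++.++++++++++####+..........+######++++++
++####+.......+#################+..........+######++++++
++####+.......+######+++++++####+.........++######++++++
++####+.....................####+.........+#######++++++
+#####......................####+.........+######+++++++
+#####......................####..........+######+++++++
+#####......................####..........+########+++++
+####+.....................+####.........+########++++++
+####+........+################+.........+########++++++
+####+........#################+.........+#######+++++++
#####+..................................++######++++++++
#####+..................................++######++++++++
#####...................................++######++++++++
#####......+++++..........####..........+######+++++++++
#####......####..........+###+.........++######+++++++++
####+.....+###+..........####..........++######+++++++++
####+.....####..........+###+..........++######+++++++++
####+....+####..++++++++####++++++++++++######++++++++++
##############################################++++++++++
##############################################++++++++++
##########################++++++++++++++++++++++++++++++
++++++++++++++++++++++++++++++++++++++++++++++++++++++++
++++++++++++++++++++++++++++++++++++++++++++++++++++++++
++++++++++++++++++++++++++++++++++++++++++++++++++++++++
++++++++++++++++++++++++++++++++++++++++++++++++++++++++
++++++++++++++++++++++++++++++++++++++++++++++++++++++++
++++++++++++++++++++++++++++++++++++++++++++++++++++++++
++++++++++++++++++++++++++++++++++++++++++++++++++++++++
```

The window reads about 3.3. One more stroke and a fine one after it.

Request:
{"fn": "move_arm", "kwargs": {"xyz": [[0,0,-2.2],[0,0,-2.2],[0,0,0],[0,0,0],[0,0,0],[0,0,0]], "spin": [0,0,0,0,0,0], "jaw": [3.2,3.2,3.2,1,1,1]}}

```text
t: 17.7
tool_pos: [547.5, -321.3, 65.1]
tool_rot: [-3.138, -0.006, 0.002]
contact_force: [-0.9, 4.9, -4.3]
grip_width: 16.7
finger_force: 58.5
```

Request:
{"fn": "move_arm", "kwargs": {"xyz": [[0.44,0,0.31],[0.48,0,0.26],[0.52,0,0.18],[0.53,0,0.11],[0.55,0,0.03],[0.54,0,-0.04],[0.54,0,-0.12],[0.51,0,-0.2],[0.48,0,-0.26],[0.43,0,-0.32]], "spin": [0,0,0,0,0,0,0,0,0,0], "jaw": [1,1,1,1,1,1,1,1,1,1]}}

```text
t: 18.7
tool_pos: [596.0, -320.1, 67.9]
tool_rot: [-3.136, -0.006, 0.009]
contact_force: [-10.3, 10.5, 17.5]
grip_width: 16.5
finger_force: 69.9
```

Request:
{"fn": "move_arm", "kwargs": {"xyz": [[0,0,0],[0,0,0],[0,0,4.5],[-2.6,0,0],[-2.6,0,0],[0,0,0]], "spin": [0,0,0,0,0,0], "jaw": [3.2,3.2,3.2,3.2,3.2,3.2]}}

```text
t: 19.3
tool_pos: [541.9, -327.1, 110.5]
tool_rot: [3.14, -0.008, -0.002]
contact_force: [0.9, 0.2, -0.4]
grip_width: 31.9
finger_force: 0.0
```

```bash
python3 -c "
from h import *
window(40,40)"
```

```text
19.3 [ 541.9 -327.1  110.5] 31.911244727985956
471 187
+++####+....................+###+..........++######+++++
+++####+....................+####..........++######+++++
++#####.....................+####..........++######+++++
++#####......................++++..........+#######+++++
++#####....................................+######++++++
++#####....................................+######++++++
++####+...................................++######++++++
++####+.......+++++++++++++++++...........+#######++++++
+#####+......#################+...........+########+++++
+#####.......####+++++++++................+########+++++
+#####.......####.........................+#######++++++
+#####......+###+........................+#######+++++++
+####+......+###+........................+#######+++++++
+####+......+###+........................+######++++++++
#####+......#####+++++++++++#++.........++######++++++++
#####+.....+##################+.........++######++++++++
#####+......++++++++++++++####..........++######++++++++
#####....................+###+..........+######+++++++++
#####..................++####+...++++++++######+++++++++
#####+++++++++++++++++++#####+++++++++++#######+++++++++
###############################################+++++++++
##############################################++++++++++
#########+++##++++++++++++++++++++++++++++++++++++++++++
++++++++++++++++++++++++++++++++++++++++++++++++++++++++
++++++++++++++++++++++++++++++++++++++++++++++++++++++++
++++++++++++++++++++++++++++++++++++++++++++++++++++++++
++++++++++++++++++++++++++++++++++++++++++++++++++++++++
++++++++++++++++++++++++++++++++++++++++++++++++++++++++
++++++++++++++++++++++++++++++++++++++++++++++++++++++++
++++++++++++++++++++++++++++++++++++++++++++++++++++++++
```

5 is showing about 0.3 digit below centre. Fine stroke of about 13 mm at the top.

Request:
{"fn": "move_arm", "kwargs": {"xyz": [[1.8,0,0],[0,0,-2],[0,0,-1.6],[0,0,0],[0,0,0],[0,0,0],[0.43,0,0.03],[0.43,0,0],[0.43,0,-0.03],[0,0,0]], "spin": [0,0,0,0,0,0,0,0,0,0], "jaw": [3.2,3.2,3.2,1,1,1,1,1,1,1]}}

```text
t: 20.35
tool_pos: [567.2, -320.7, 71.4]
tool_rot: [-3.133, -0.003, 0.032]
contact_force: [-15.4, 9.2, 5.2]
grip_width: 16.7
finger_force: 62.5
```

Request:
{"fn": "move_arm", "kwargs": {"xyz": [[0,0,0],[0,0,0],[0,0,3.6],[-2.5,0,0],[0,0,0]], "spin": [0,0,0,0,0], "jaw": [3.2,3.2,3.2,3.2,3.2]}}

```text
t: 20.85
tool_pos: [549.7, -327.0, 111.3]
tool_rot: [3.139, -0.006, 0.002]
contact_force: [-0.8, 0.0, -0.6]
grip_width: 32.0
finger_force: 0.0
```

```bash
python3 -c "
from h import *
window(40,40)"
```

```text
20.85 [ 549.7 -327.   111.3] 31.994111182112594
469 200
+++####+...................................+#######+++++
+++####+...................................+######++++++
+++####....................................+######++++++
++#####...................................++######++++++
++#####.....++################+...........++######++++++
++#####.....+##########++++++++...........+######+++++++
++####+......+###+........................+######+++++++
++####+......+###+........................+######+++++++
++####+......+###.........................+########+###+
+#####+......####........................++#######++++++
+#####.......####........................+########++++++
+#####......+##################+.........+######++++++++
+####+......+#########++++#####.........++######++++++++
+####+....................+####.........++######++++++++
#####+....................+###+.........++#####+++++++++
#####+....................####.........++######+++++++++
#####+...................+###+.........++######+++++++++
#####........+++++++++++#####+.........++######+++++++++
#####.......+################+....+++++++######+++++++++
#####+++++++++++++++++++####+++++++++++#######++++++++++
##############################################++++++++++
##############################################++++++++++
#############+++++++++++++++++++++++++++++++++++++++++++
++++++++++++++++++++++++++++++++++++++++++++++++++++++++
++++++++++++++++++++++++++++++++++++++++++++++++++++++++
++++++++++++++++++++++++++++++++++++++++++++++++++++++++
++++++++++++++++++++++++++++++++++++++++++++++++++++++++
++++++++++++++++++++++++++++++++++++++++++++++++++++++++
++++++++++++++++++++++++++++++++++++++++++++++++++++++++
++++++++++++++++++++++++++++++++++++++++++++++++++++++++
```

Request:
{"fn": "move_arm", "kwargs": {"xyz": [[1.8,0,0],[0,0,-2],[0,0,-1.6],[0,0,0],[0,0,0],[0,0,0],[0.4,0,0.03],[0.5,0,0],[0,0,0],[0,0,0]], "spin": [0,0,0,0,0,0,0,0,0,0], "jaw": [3.2,3.2,3.2,1,1,1,1,1,1,1]}}

```text
t: 21.9
tool_pos: [568.6, -320.6, 70.1]
tool_rot: [-3.133, -0.003, 0.034]
contact_force: [-14.6, 7.9, -0.6]
grip_width: 16.7
finger_force: 61.3
```

Request:
{"fn": "move_arm", "kwargs": {"xyz": [[0,0,0],[0,0,0],[0,0,4.5],[-4,0,4],[-4,0,4],[0,0,0]], "spin": [0,0,0,0,0,0], "jaw": [3.2,3.2,3.2,3.2,3.2,3.2]}}

```text
t: 22.5
tool_pos: [506.6, -329.1, 196.5]
tool_rot: [3.134, -0.01, 0.013]
contact_force: [-0.2, -0.9, 1.2]
grip_width: 31.8
finger_force: 0.0
```

```bash
python3 -c "
from h import *
window(32,32)"
```

```text
22.5 [ 506.6 -329.1  196.5] 31.819249610070695
418 117
+++++##########################################+++++++++
+++++####++++++++++++++++...............++#####+++++++++
+++++####+...............................+#####+++++++++
+++++####................................+#####+++++++++
+++++####.......++++##########+..........+#####+++++++++
+++++####.....++##############+..........+#####+++++++++
+++++####.....++###+.....................+####++++++++++
+++++###+.....++###+.....................+####++++++++++
+++++###+.......##+.....................++#####+++++++++
+++++###+.......###.....................++######++++++++
+++++###+.......###+....................++#####+++++++++
+++++###+.......################+.......++#####+++++++++
+++++###+.......+++++++++++++###........+#####++++++++++
+++++###+....................##+........+#####++++++++++
+++++###+...................+##+........+#####++++++++++
+++++###+...................+##+........+#####++++++++++
++++####+...................###+.......++####+++++++++++
++++####+.......+##############+.......++####+++++++++++
++++####+.......+#############+.......+++####+++++++++++
++++####+............++++++++++++++++++++####+++++++++++
++++#########################################+++++++++++
++++######################################++++++++++++++
++++++++++++++++++++++++++++++++++++++++++++++++++++++++
++++++++++++++++++++++++++++++++++++++++++++++++++++++++
++++++++++++++++++++++++++++++++++++++++++++++++++++++++
++++++++++++++++++++++++++++++++++++++++++++++++++++++++
++++++++++++++++++++++++++++++++++++++++++++++++++++++++
++++++++++++++++++++++++++++++++++++++++++++++++++++++++
++++++++++++++++++++++++++++++++++++++++++++++++++++++++
++++++++++++++++++++++++++++++++++++++++++++++++++++++++
```

The wheel reads 5, within about 0.06 rad. Now to the cups.

Request:
{"fn": "move_arm", "kwargs": {"xyz": [[0,5,2],[0,5,2],[0,5,2],[0,5,2],[0,5,2],[0,5,0],[0,5,0],[0,5,0],[0,5,0],[-1,5,0]], "spin": [0,0,0,0,0,0,0,0,0,0], "jaw": [8.5,8.5,8.5,8.5,8.5,8.5,8.5,8.5,8.5,8.5]}}

```text
t: 23.55
tool_pos: [498.5, 159.2, 282.0]
tool_rot: [-3.14, 0.001, -0.001]
contact_force: [1.1, 0.4, -0.6]
grip_width: 85.3
finger_force: 0.0
```

Request:
{"fn": "move_arm", "kwargs": {"xyz": [[-1,5,0],[-2,4,0],[-1,2,0],[0,0,0]], "spin": [0,0,0,0], "jaw": [8.5,8.5,8.5,8.5]}}

```text
t: 23.95
tool_pos: [455.6, 270.6, 282.2]
tool_rot: [-3.139, -0.012, 0.001]
contact_force: [-0.4, 0.1, 0.6]
grip_width: 85.0
finger_force: 0.0
```

Run:
```python
from h import *
s=env.state(); print(s['t'],s['tool_pos'],s['tool_rot'])
for n in ('wrist','scene','side'):
  c=cam(n); save(c,'cups_%s.png'%n)
  print(n,[(np.round(x['uv']).tolist(),round(x['confidence'],2),at_z(c,x['uv'],32).round()[:2].tolist(),at_z(c,x['uv'],55).round()[:2].tolist()) for x in env.spot_in('cup1',n)])
c=cam('wrist'); print([(np.round(x['uv']).tolist(),round(x['confidence'],2),at_z(c,x['uv'],80).round()[:2].tolist()) for x in env.spot_in('glaze_jar','wrist')])
```

```text
23.95 [455.56716711 270.5549551  282.19011007] [-3.13886103e+00 -1.24286550e-02  1.32198003e-03]
wrist [([354.0, 175.0], 0.84, [440.0, 217.0], [444.0, 220.0]), ([270.0, 182.0], 0.83, [428.0, 335.0], [433.0, 332.0]), ([189.0, 134.0], 0.77, [496.0, 445.0], [497.0, 436.0])]
scene [([458.0, 227.0], 0.98, [435.0, 334.0], [449.0, 330.0]), ([494.0, 257.0], 0.88, [497.0, 439.0], [510.0, 432.0]), ([416.0, 220.0], 0.68, [446.0, 219.0], [461.0, 218.0])]
side [([338.0, 300.0], 0.85, [427.0, 325.0], [426.0, 342.0]), ([332.0, 271.0], 0.75, [454.0, 214.0], [452.0, 233.0]), ([311.0, 329.0], 0.69, [495.0, 429.0], [492.0, 444.0])]
[([302.0, 248.0], 0.58, [353.0, 282.0])]
```

View pics/cups_wrist.png

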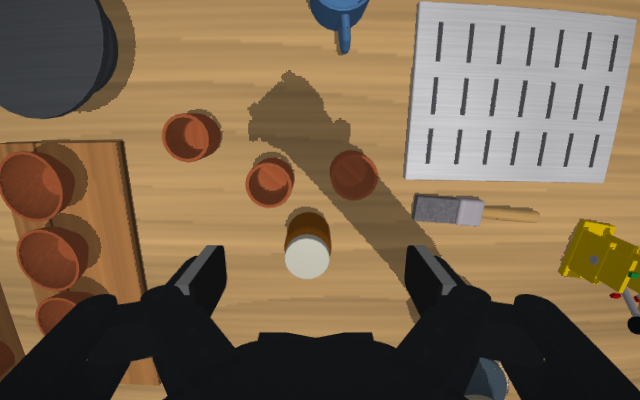

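The wrist view shows three table cups at (354,175), (270,183) and (188,137). The bigger bowls on the board at left aren't ours. I'll pick the first cup, at about (443,219).

Request:
{"fn": "move_arm", "kwargs": {"xyz": [[-0.6,-2.5,-4],[-0.6,-2.6,-4],[0,0,-5],[0,0,-5],[0,0,-4.5],[0,0,-3],[0,0,-1.2],[0,0,0]], "spin": [0,0,0,0,0,0,0,0], "jaw": [8.5,8.5,8.5,8.5,8.5,8.5,8.5,8.5]}}

```text
t: 25.15
tool_pos: [445.1, 213.8, 14.3]
tool_rot: [3.14, -0.002, -0.004]
contact_force: [-0.1, -1.0, 0.8]
grip_width: 84.9
finger_force: 0.0
```

Run:
```python
from h import *
s=env.state(); print(s['tool_pos'],s['contact_force'])
c=cam('wrist'); print([(np.round(x['uv']).tolist(),round(x['confidence'],2),at_z(c,x['uv'],50).round()[:2].tolist()) for x in env.spot_in('cup1','wrist')])
print('rim expected',proj(c,[[443,219,64],[474,219,64],[443,250,64]]).round())
g=cv2.resize(c['im'],(100,50),interpolation=cv2.INTER_AREA).astype(int)
for r in g[12:]: print(''.join('#' if p.sum()<120 else 'C' if p[0]>1.6*p[1] and p[0]>50 else 'g' if abs(p[0]-p[2])<20 else '.' for p in r))
```

```text
[445.11518282 213.79104362  14.2827829 ] [-0.11771773 -0.98791317  0.80850273]
[([1.0, 158.0], 0.95, [495.0, 364.0]), ([304.0, 262.0], 0.91, [442.0, 219.0]), ([91.0, 261.0], 0.9, [441.0, 328.0])]
rim expected [[304. 275.]
 [303. 208.]
 [235. 274.]]
......................................................................gggggggggggggggggggggggggggggg
......................................................................gggggggggggggggggggggggggggggg
......................................................................gggggggggggggggggggggggggggggg
.....................................................................ggggggggggggggggggggggggggggggg
.....................................................................ggggggggggggggggggggggggggggggg
C....................................................................ggggggggggggggggggggggggggggggg
C....................................................................ggggggggggggggggggggggggggggggg
C....................................................................ggggggggggggggggggggggggggggggg
C..........................................
[... 2286 characters left out ...]
#######################################################.g##############################.......
....g#################g.###################################################g##################......
...#################....g#################################################....g################g....
..#################......#################################################.....##################...
.#################g......################################################.......##################..
##################......C.###############################################.......g##################.
#################.......CC##############################################g........###################
```

Request:
{"fn": "move_arm", "kwargs": {"xyz": [[0,0.4,0],[0,0,0],[0,0,0],[0,0,0],[0,0,0]], "spin": [0,0,0,0,0], "jaw": [5,5,5,5,5]}}

```text
t: 25.75
tool_pos: [447.1, 220.0, 17.8]
tool_rot: [-3.14, 0.001, -0.006]
contact_force: [-1.6, -0.0, 9.7]
grip_width: 59.5
finger_force: 62.3
```

Request:
{"fn": "move_arm", "kwargs": {"xyz": [[0,0,3],[0,0,4],[1.4,-4.7,1],[1.4,-4.7,0],[1.3,-4.7,0],[1.3,-4.7,0],[1.3,-4.7,0],[1.3,-4.7,0],[1.3,-4.7,0],[0,0,0]], "spin": [0,0,0,0,0,0,0,0,0,0], "jaw": [5,5,5,5,5,5,5,5,5,5]}}

```text
t: 26.75
tool_pos: [539.9, -119.8, 96.0]
tool_rot: [3.137, -0.02, 0.004]
contact_force: [-1.2, -0.3, -1.8]
grip_width: 58.9
finger_force: 65.9
```

Request:
{"fn": "move_arm", "kwargs": {"xyz": [[0,0,-3],[0,0,-2],[0,0,-0.8],[0,0,0],[0,0,0]], "spin": [0,0,0,0,0], "jaw": [5,5,5,5,5]}}

```text
t: 27.25
tool_pos: [539.4, -110.3, 38.3]
tool_rot: [3.141, -0.0, 0.003]
contact_force: [0.6, -0.5, -0.9]
grip_width: 59.3
finger_force: 65.9
```

Request:
{"fn": "move_arm", "kwargs": {"xyz": [[0,0,-0.6],[0,0,-0.3],[0,0,0]], "spin": [0,0,0], "jaw": [5,5,5]}}

```text
t: 27.55
tool_pos: [539.3, -110.5, 29.9]
tool_rot: [3.141, -0.001, 0.002]
contact_force: [-1.6, 1.0, 9.1]
grip_width: 59.4
finger_force: 66.7
```

Request:
{"fn": "move_arm", "kwargs": {"xyz": [[0,0,-0.2],[0,0,0]], "spin": [0,0], "jaw": [5,5]}}

```text
t: 27.75
tool_pos: [539.4, -110.5, 29.8]
tool_rot: [3.14, -0.001, 0.002]
contact_force: [-7.3, 0.1, 22.3]
grip_width: 59.2
finger_force: 68.1
```

Contact on the bed. Release, rise, and go towards the second cup.

Request:
{"fn": "move_arm", "kwargs": {"xyz": [[0,0,0.2],[0,0,0],[0,0,0],[0,0,0],[0,0,5],[0,0,5],[0,3,5],[-1,5,2],[-1,5,0],[-1,5,0]], "spin": [0,0,0,0,0,0,0,0,0,0], "jaw": [8.5,8.5,8.5,8.5,8.5,8.5,8.5,8.5,8.5,8.5]}}

```text
t: 28.75
tool_pos: [509.9, 60.3, 190.3]
tool_rot: [3.142, -0.003, 0.003]
contact_force: [0.4, 0.7, -1.0]
grip_width: 85.0
finger_force: 0.0
```

Request:
{"fn": "move_arm", "kwargs": {"xyz": [[-1.5,5,0],[-1.5,5,0],[-1.5,5,0],[-1.5,5,0],[-1.5,5,0],[0,1.4,0],[0,0,0]], "spin": [0,0,0,0,0,0,0], "jaw": [8.5,8.5,8.5,8.5,8.5,8.5,8.5]}}

```text
t: 29.45
tool_pos: [436.8, 315.2, 189.3]
tool_rot: [-3.14, -0.008, 0.001]
contact_force: [-0.2, 0.2, 0.2]
grip_width: 84.8
finger_force: 0.0
```

```bash
cat >> h.py <<'E'
def cups(names=('wrist','scene','side')):
    s=env.state(); print(s['t'],s['tool_pos'])
    for n in names:
        c=cam(n); print(n,[(np.round(x['uv']).tolist(),round(x['confidence'],2),at_z(c,x['uv'],35).round()[:2].tolist()) for x in env.spot_in('cup1',n) if x['confidence']>.25])
E
python3 -c "
from h import *
cups()"
```

```text
29.45 [436.84318474 315.24485485 189.25408316]
wrist [([298.0, 187.0], 0.96, [426.0, 334.0]), ([194.0, 126.0], 0.59, [492.0, 444.0])]
scene [([494.0, 256.0], 0.73, [497.0, 438.0]), ([291.0, 211.0], 0.6, [523.0, -115.0]), ([459.0, 228.0], 0.56, [440.0, 335.0])]
side [([308.0, 332.0], 0.93, [501.0, 442.0]), ([314.0, 198.0], 0.73, [550.0, -135.0]), ([336.0, 301.0], 0.67, [433.0, 332.0])]
```

Request:
{"fn": "move_arm", "kwargs": {"xyz": [[-0.3,1.5,0],[0,0,-5],[0,0,-5],[0,0,-2],[0,0,0]], "spin": [0,0,0,0,0], "jaw": [8.5,8.5,8.5,8.5,8.5]}}

```text
t: 30.25
tool_pos: [433.6, 324.4, 66.4]
tool_rot: [3.137, -0.003, -0.009]
contact_force: [0.1, -0.3, -0.1]
grip_width: 85.0
finger_force: 0.0
```

```bash
python3 -c "
from h import *
cups(['wrist'])"
```

```text
30.25 [433.61741727 324.4056117   66.35026263]
wrist [([128.0, 128.0], 0.83, [493.0, 448.0]), ([303.0, 226.0], 0.61, [424.0, 333.0])]
```

Request:
{"fn": "move_arm", "kwargs": {"xyz": [[-0.1,0.7,0],[0,0,-3],[0,0,-2.2],[0,0,0],[0,0,0],[0,0,0],[0,0,0],[0,0,0]], "spin": [0,0,0,0,0,0,0,0], "jaw": [8.5,8.5,8.5,8.5,5,5,5,5]}}

```text
t: 31.15
tool_pos: [435.5, 335.6, 20.2]
tool_rot: [-3.139, 0.002, -0.006]
contact_force: [-0.6, -1.3, 6.4]
grip_width: 58.8
finger_force: 63.1
```

Request:
{"fn": "move_arm", "kwargs": {"xyz": [[0,0,3],[0,0,4],[1.5,-4.9,1],[1.5,-4.9,0],[1.5,-4.9,0],[1.5,-4.9,0],[1.5,-4.9,0],[1.5,-4.9,0],[1.5,-4.9,0],[0,0,0]], "spin": [0,0,0,0,0,0,0,0,0,0], "jaw": [5,5,5,5,5,5,5,5,5,5]}}

```text
t: 32.15
tool_pos: [538.6, -8.8, 98.1]
tool_rot: [3.137, -0.022, 0.005]
contact_force: [0.2, 0.5, -1.6]
grip_width: 58.7
finger_force: 65.7
```

Request:
{"fn": "move_arm", "kwargs": {"xyz": [[0,0,-3],[0,0,-2],[0,0,-0.8],[0,0,0],[0,0,0]], "spin": [0,0,0,0,0], "jaw": [5,5,5,5,5]}}

```text
t: 32.65
tool_pos: [537.2, 1.0, 40.1]
tool_rot: [-3.141, 0.0, -0.003]
contact_force: [0.2, 0.1, -2.0]
grip_width: 58.7
finger_force: 65.8
```

Request:
{"fn": "move_arm", "kwargs": {"xyz": [[0,-0.5,-0.5],[0,0,-0.4],[0,0,0]], "spin": [0,0,0], "jaw": [5,5,5]}}

```text
t: 32.95
tool_pos: [537.8, -5.4, 32.2]
tool_rot: [3.14, -0.003, 0.004]
contact_force: [-3.0, -2.2, 12.7]
grip_width: 58.8
finger_force: 67.1
```

Request:
{"fn": "move_arm", "kwargs": {"xyz": [[0,0,-0.2],[0,0,0]], "spin": [0,0], "jaw": [5,5]}}

```text
t: 33.15
tool_pos: [538.2, -5.4, 32.1]
tool_rot: [3.139, -0.003, 0.006]
contact_force: [-6.5, -2.5, 25.8]
grip_width: 58.6
finger_force: 68.3
```

Request:
{"fn": "move_arm", "kwargs": {"xyz": [[0,0,0.2],[0,0,0],[0,0,0],[0,0,0],[0,0,5],[0,0,5],[0,3,5],[-0.5,5,2],[-0.5,5,0],[-0.5,5,0]], "spin": [0,0,0,0,0,0,0,0,0,0], "jaw": [8.5,8.5,8.5,8.5,8.5,8.5,8.5,8.5,8.5,8.5]}}

```text
t: 34.15
tool_pos: [521.8, 168.5, 192.3]
tool_rot: [-3.141, 0.003, -0.003]
contact_force: [0.9, 0.5, -0.3]
grip_width: 85.1
finger_force: 0.0
```

Request:
{"fn": "move_arm", "kwargs": {"xyz": [[-0.5,5,0],[-0.5,5,0],[-0.5,5,0],[-0.5,5,0],[-0.5,5,0],[-0.2,1.8,0],[0,0,0],[0,0,0]], "spin": [0,0,0,0,0,0,0,0], "jaw": [8.5,8.5,8.5,8.5,8.5,8.5,8.5,8.5]}}

```text
t: 34.95
tool_pos: [494.8, 433.0, 190.5]
tool_rot: [3.14, -0.001, -0.001]
contact_force: [0.6, 0.1, -0.0]
grip_width: 85.1
finger_force: 0.0
```

```bash
python3 -c "
from h import *
cups()"
```

```text
34.95 [494.80636004 433.01410509 190.49253662]
wrist [([310.0, 182.0], 0.94, [490.0, 439.0])]
scene [([328.0, 226.0], 0.97, [537.0, -3.0]), ([494.0, 256.0], 0.71, [496.0, 438.0]), ([290.0, 211.0], 0.67, [522.0, -119.0]), ([232.0, 165.0], 0.51, [423.0, -338.0]), ([410.0, 296.0], 0.5, [666.0, 248.0])]
side [([310.0, 332.0], 0.8, [495.0, 440.0])]
```

Request:
{"fn": "move_arm", "kwargs": {"xyz": [[0,0.7,0],[0,0,-5],[0,0,-5],[0,0,-4.5],[0,0,-3],[0,0,0],[0,0,0],[0,0,0],[0,0,0],[0,0,0]], "spin": [0,0,0,0,0,0,0,0,0,0], "jaw": [8.5,8.5,8.5,8.5,8.5,8.5,5,5,5,5]}}

```text
t: 36.25
tool_pos: [496.6, 442.5, 19.5]
tool_rot: [-3.138, 0.002, -0.006]
contact_force: [0.0, -1.0, 7.2]
grip_width: 60.2
finger_force: 65.3
```

Request:
{"fn": "move_arm", "kwargs": {"xyz": [[0,0,3],[0,0,4],[0,-5,1],[0,-5,0],[0.5,-5,0],[0.5,-5,0],[1.8,-5,0],[2,-5,0],[2,-5,0],[0,0,0]], "spin": [0,0,0,0,0,0,0,0,0,0], "jaw": [5,5,5,5,5,5,5,5,5,5]}}

```text
t: 37.25
tool_pos: [562.0, 92.4, 96.6]
tool_rot: [3.136, -0.022, 0.004]
contact_force: [-0.3, 0.3, -1.3]
grip_width: 59.4
finger_force: 65.5
```

Request:
{"fn": "move_arm", "kwargs": {"xyz": [[0,0,-3],[0,0,-2],[0,0,-0.9],[0,0,0],[0,0,0]], "spin": [0,0,0,0,0], "jaw": [5,5,5,5,5]}}

```text
t: 37.75
tool_pos: [559.5, 103.0, 38.1]
tool_rot: [-3.141, 0.0, -0.002]
contact_force: [-0.2, -0.5, -1.5]
grip_width: 59.6
finger_force: 65.5
```

Request:
{"fn": "move_arm", "kwargs": {"xyz": [[0.3,-0.8,0],[0,0,-0.4],[0,0,-0.3],[0,0,0]], "spin": [0,0,0,0], "jaw": [5,5,5,5]}}

```text
t: 38.15
tool_pos: [562.9, 93.6, 31.6]
tool_rot: [3.14, -0.002, 0.003]
contact_force: [-1.4, -1.8, 7.7]
grip_width: 59.7
finger_force: 66.3
```

Request:
{"fn": "move_arm", "kwargs": {"xyz": [[0,0,-0.2],[0,0,0]], "spin": [0,0], "jaw": [5,5]}}

```text
t: 38.35
tool_pos: [563.3, 93.5, 31.5]
tool_rot: [3.14, -0.002, 0.004]
contact_force: [-5.2, -3.4, 20.3]
grip_width: 59.6
finger_force: 67.5
```

Request:
{"fn": "move_arm", "kwargs": {"xyz": [[0,0,0.2],[0,0,0],[0,0,0],[0,0,0],[0,0,5],[0,0,5],[0,-2,5],[-3,-3,5],[-3,-3,5],[-2,-3,4]], "spin": [0,0,0,0,0,0,0,0,0,0], "jaw": [8.5,8.5,8.5,8.5,8.5,8.5,8.5,8.5,6,6]}}

```text
t: 39.35
tool_pos: [496.1, 2.3, 291.3]
tool_rot: [-3.141, -0.002, 0.001]
contact_force: [1.4, -0.9, -0.1]
grip_width: 60.7
finger_force: 0.0
```

Request:
{"fn": "move_arm", "kwargs": {"xyz": [[0,-3,4],[0,-3,4],[0,0,0],[0,0,0]], "spin": [0,0,0,0], "jaw": [6,6,6,6]}}

```text
t: 39.75
tool_pos: [497.6, -58.2, 370.3]
tool_rot: [-3.142, 0.003, -0.002]
contact_force: [0.3, -0.3, -1.3]
grip_width: 60.2
finger_force: 0.0
```

```bash
python3 -c "
from h import *
cups()
c=cam('wrist');e=cam('scene')
W=np.zeros((600,800,3),np.uint8); W[:400,:640]=c['im']; W[400:,:480]=cv2.resize(e['im'][110:310,150:510],(480,200)); 
cv2.imwrite('pics/last.png',W[:,:,::-1])"
```

```text
39.75 [497.62307946 -58.17349995 370.28890483]
wrist [([216.0, 116.0], 0.92, [562.0, 103.0]), ([349.0, 132.0], 0.68, [535.0, -113.0])]
scene [([290.0, 210.0], 0.94, [521.0, -120.0]), ([329.0, 225.0], 0.92, [533.0, -3.0]), ([361.0, 241.0], 0.8, [556.0, 92.0])]
side [([368.0, 287.0], 0.74, [340.0, 270.0]), ([317.0, 216.0], 0.7, [527.0, -34.0]), ([300.0, 240.0], 0.56, [573.0, 91.0])]
```

View pics/last.png

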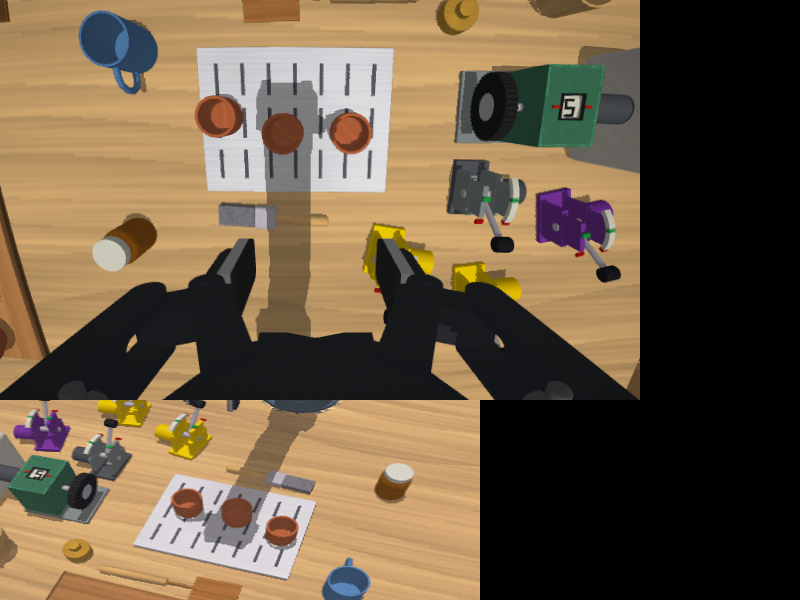

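```bash
python3 -c "
from h import *
c=cam('wrist')
print([at_z(c,p,12)[:2].round() for p in ((197,48),(393,48),(386,191),(208,191))])
print([at_z(c,p,76)[:2].round() for p in ((219,115),(282,131),(351,132))])
im=c['im'].astype(int); m=((im[...,0]>1.7*im[...,1])&(im[...,0]>60)).astype(np.uint8); m[:60]=0;m[190:]=0;m[:,:180]=0;m[:,400:]=0
n,l,s,ce=cv2.connectedComponentsWithStats(m); print([(s[i].tolist(),ce[i].round()) for i in range(1,n) if s[i][4]>200])
"
```

```text
[array([669., 134.]), array([ 668., -183.]), array([ 430., -184.]), array([430., 136.])]
[array([563.,  85.]), array([539.,  -8.]), array([ 538., -111.])]
[([195, 96, 47, 42, 1530], array([218., 116.])), ([262, 114, 41, 40, 1295], array([282., 133.])), ([330, 114, 41, 39, 1288], array([350., 133.]))]
```

All three cups stand clear on the bed (y of about 93, -6 and -111, with the bed edges at -184 and 135), and 5 is in the window. Now the lever.

Request:
{"fn": "move_arm", "kwargs": {"xyz": [[-2,-4.6,-2.5],[-2,-4.6,-2.5],[-2,-4.6,-2.5],[-2,-4.6,-2.5],[-2,-4.6,-2.5],[-2,-4.6,-2.5],[0,0,0],[0,0,0]], "spin": [0,0,0,0,0,0,0,0], "jaw": [5.5,5.5,5.5,5.5,5.5,5.5,5.5,5.5]}}

```text
t: 41.0
tool_pos: [389.9, -304.4, 235.6]
tool_rot: [-3.14, 0.004, 0.001]
contact_force: [-0.0, -0.1, 0.3]
grip_width: 55.3
finger_force: 0.0
```

Request:
{"fn": "move_arm", "kwargs": {"xyz": [[-1.1,-3.1,0],[0,0,0],[0,0,-4],[0,0,-4],[0,0,0]], "spin": [0,0,0,0,0], "jaw": [5.5,5.5,5.5,5.5,5.5]}}

```text
t: 41.5
tool_pos: [377.8, -331.1, 152.5]
tool_rot: [-3.135, -0.004, 0.011]
contact_force: [-0.7, 0.6, -0.3]
grip_width: 55.1
finger_force: 0.0
```

Request:
{"fn": "move_arm", "kwargs": {"xyz": [[0,-0.3,-3],[0,0,-2.7],[0,0,0],[0,0,0],[0,0,0],[0,0,0]], "spin": [0,0,0,0,0,0], "jaw": [5.5,5.5,5.5,1.5,1.5,1.5]}}

```text
t: 42.1
tool_pos: [381.2, -333.9, 101.8]
tool_rot: [-3.136, 0.0, -0.002]
contact_force: [-1.2, 11.0, 10.7]
grip_width: 22.3
finger_force: 58.9
```

Request:
{"fn": "move_arm", "kwargs": {"xyz": [[0.86,0,0.53],[0.9,0,0.43],[0.93,0,0.34],[0.97,0,0.25],[0.99,0,0.15],[1,0,0.05],[1,0,-0.05],[0,0,0],[0,0,0]], "spin": [0,0,0,0,0,0,0,0,0], "jaw": [1.5,1.5,1.5,1.5,1.5,1.5,1.5,1.5,1.5]}}

```text
t: 43.0
tool_pos: [445.5, -334.9, 116.7]
tool_rot: [-3.138, -0.004, 0.004]
contact_force: [-0.9, 4.6, -3.3]
grip_width: 22.1
finger_force: 58.9
```

Run:
```python
from h import *
s=env.state(); print(s['tool_pos'],s['contact_force'],s['grip_width']);c=cam('wrist')
import math
for a in (.5,.6,.7,.8): print(a,proj(c,[[436+100*math.sin(a-.6),-335,50+100*math.cos(a-.6)]]).round(1).tolist())
im=c['im']
print('grn',proj(c,[[441,-314,110],[441,-358,110]]))
g=cv2.resize(im[100:300,240:400],(80,50),interpolation=cv2.INTER_AREA).astype(int)
for r in g: print(''.join('G' if p[1]>1.4*p[0] and p[1]>60 else 'R' if p[0]>1.8*p[1] and p[0]>70 else '#' if p.sum()<110 else ',' if p.sum()<330 else '.' for p in r))
```

```text
[ 445.54599592 -334.91063936  116.70579454] [-0.94052259  4.60650069 -3.31324647] 22.08020522811028
0.5 [[315.0, 287.7]]
0.6 [[315.0, 271.0]]
0.7 [[315.0, 252.6]]
0.8 [[315.1, 233.0]]
grn [[281.79811098 231.93626858]
 [351.93846124 232.13065905]]
...................,,,,,,,,,,,,,,,,,,,...................,,,....................
,,.,,.,............,,,,,,,,,,,,,,,,,,,,,,,......................................
....................,,,,,,,,,,,,,,,,,,,,,,,,,,,,................................
................................................................................
................................................................................
................................................................................
................................................................................
................................................................................
,,,,,,.,,,,,....................................................................
................................................................................
......................,,,,,,,,,,,,,,,,,,,,,
[... 2496 characters left out ...]
#########################,,...,,,######.............
......,,#########,,,.,###############################,,.,,,########,,...........
....,##############,.,###############################,.,###############,........
...,################,,###############################,,,################,.......
,,,######################################################################,,.....
################################################################################
################################################################################
################################################################################
#################################################,,#############################
```

Request:
{"fn": "move_arm", "kwargs": {"xyz": [[0,0,0],[0,0,0],[0,0,0],[0,0,5],[0,0,5],[-4,0,4],[-4,0,0],[0,0,0]], "spin": [0,0,0,0,0,0,0,0], "jaw": [5.5,5.5,5.5,5.5,5.5,5.5,5.5,5.5]}}

```text
t: 43.85
tool_pos: [366.2, -340.1, 253.8]
tool_rot: [3.138, -0.011, 0.001]
contact_force: [0.7, -0.1, 0.2]
grip_width: 55.1
finger_force: 0.0
```

```bash
cat > lev.py <<'E'
from h import *
import math
s=env.state(); print(s['t'],s['tool_pos'])
for n in ('wrist','scene','side'):
    c=cam(n); P=lambda a:[436.3+100*math.sin(a-.6),-335,50+100*math.cos(a-.6)]
    u,v=proj(c,[P(.7)])[0]; h=60 if n=='wrist' else 14
    x0,y0=int(u)-h,int(v)-h; sub=c['im'][max(y0,0):y0+2*h,x0:x0+2*h].astype(int); m=(sub.sum(2)<(110 if n!='side' else 150)).astype(np.uint8)
    k,l,st,ce=cv2.connectedComponentsWithStats(m)
    for i in range(1,k):
        if st[i][4]>15:
            uv=ce[i]+[x0,max(y0,0)]; 
            A=np.linspace(0.3,1.2,91); d=[np.linalg.norm(proj(c,[P(a)])[0]-uv) for a in A]
            print(n,uv.round(1),st[i].tolist(),'joint',A[np.argmin(d)].round(2),'err',round(min(d),1))
    print(n,'0.7 at',u.round(1),v.round(1),[(np.round(x['uv']).tolist(),round(x['confidence'],2)) for x in env.spot_in('lever_knob',n)])
cups()
E
python3 lev.py
```

```text
43.85 [ 366.21806964 -340.12046023  253.79875698]
wrist [308.  117.5] [47, 66, 28, 28, 752] joint 0.54 err 0.2
wrist 0.7 at 307.9 98.5 [([309.0, 118.0], 0.81), ([338.0, 295.0], 0.75), ([177.0, 264.0], 0.71), ([489.0, 214.0], 0.65), ([296.0, 13.0], 0.48)]
scene [223.5 142. ] [12, 6, 10, 9, 71] joint 0.55 err 0.4
scene 0.7 at 221.7 146.3 [([229.0, 146.0], 0.58), ([248.0, 90.0], 0.57), ([297.0, 117.0], 0.43)]
side [349.  144.2] [16, 12, 5, 6, 22] joint 0.55 err 0.1
side 0.7 at 345.1 144.0 [([411.0, 147.0], 0.65), ([392.0, 175.0], 0.5), ([302.0, 237.0], 0.23)]
44.15 [ 371.58066423 -337.74121804  251.2174448 ]
wrist [([33.0, 37.0], 0.91, [538.0, 10.0]), ([116.0, 31.0], 0.79, [538.0, -100.0])]
scene [([329.0, 223.0], 0.87, [528.0, -4.0]), ([290.0, 211.0], 0.63, [524.0, -117.0]), ([360.0, 243.0], 0.58, [562.0, 91.0])]
side [([300.0, 239.0], 0.93, [572.0, 87.0]), ([314.0, 199.0], 0.69, [548.0, -129.0]), ([316.0, 216.0], 0.57, [530.0, -30.0])]
```

The joint is at 0.55 (three cameras agree); the knob slid in the shallow grip. I'll regrip deeper and move it 15 mm further.

Request:
{"fn": "move_arm", "kwargs": {"xyz": [[3,0.2,0],[3,0,0],[0,0,0],[0,0,-4.5],[0,0,-4.5],[0,0,0]], "spin": [0,0,0,0,0,0], "jaw": [5.5,5.5,5.5,5.5,5.5,5.5]}}

```text
t: 45.05
tool_pos: [426.0, -333.5, 156.0]
tool_rot: [-3.134, 0.001, 0.017]
contact_force: [-0.6, 0.1, -0.8]
grip_width: 54.9
finger_force: 0.0
```

Request:
{"fn": "move_arm", "kwargs": {"xyz": [[0.3,0,-3],[0,0,-2.2],[0,0,0],[0,0,0],[0,0,0],[0,0,0],[0,0,0]], "spin": [0,0,0,0,0,0,0], "jaw": [5.5,5.5,5.5,1.5,1.5,1.5,1.5]}}

```text
t: 45.75
tool_pos: [435.1, -334.9, 112.2]
tool_rot: [-3.141, 0.002, -0.005]
contact_force: [-1.0, 5.2, 6.4]
grip_width: 23.0
finger_force: 60.0
```

Request:
{"fn": "move_arm", "kwargs": {"xyz": [[0.6,0,0],[0.5,0,0],[0.5,0,-0.1],[0,0,0],[0,0,0],[0,0,0],[0,0,0],[0,0,5],[0,0,5]], "spin": [0,0,0,0,0,0,0,0,0], "jaw": [1.5,1.5,1.5,1.5,5.5,5.5,5.5,5.5,5.5]}}

```text
t: 46.65
tool_pos: [448.6, -335.6, 208.6]
tool_rot: [-3.14, 0.001, 0.005]
contact_force: [1.1, -1.6, 0.1]
grip_width: 54.9
finger_force: 0.0
```

Request:
{"fn": "move_arm", "kwargs": {"xyz": [[-4,0,3],[-3,0,0],[0,0,0]], "spin": [0,0,0], "jaw": [5.5,5.5,5.5]}}

```text
t: 46.95
tool_pos: [376.0, -337.5, 240.0]
tool_rot: [3.139, -0.009, 0.0]
contact_force: [-0.0, -0.1, -0.3]
grip_width: 54.9
finger_force: 0.0
```

```bash
python3 lev.py
```

```text
46.95 [ 376.00125488 -337.525693    240.01266931]
wrist [311.2 114.2] [46, 50, 30, 31, 852] joint 0.67 err 0.6
wrist 0.7 at 311.2 109.9 [([340.0, 308.0], 0.9), ([33.0, 42.0], 0.69), ([492.0, 226.0], 0.67), ([314.0, 113.0], 0.62), ([180.0, 260.0], 0.61)]
scene [221.7 145.3] [10, 10, 10, 8, 70] joint 0.67 err 0.4
scene 0.7 at 221.7 146.3 [([294.0, 116.0], 0.59), ([247.0, 86.0], 0.56), ([184.0, 116.0], 0.47)]
side [345.6 143.6] [13, 11, 4, 6, 19] joint 0.68 err 0.4
side 0.7 at 345.1 144.0 [([374.0, 125.0], 0.59), ([412.0, 145.0], 0.49), ([394.0, 176.0], 0.47), ([342.0, 144.0], 0.45)]
47.25 [ 380.50314299 -335.6030224   237.95369367]
wrist [([33.0, 43.0], 0.87, [536.0, 2.0]), ([110.0, 33.0], 0.71, [542.0, -99.0])]
scene [([327.0, 224.0], 0.94, [534.0, -8.0]), ([292.0, 216.0], 0.78, [535.0, -108.0]), ([360.0, 241.0], 0.63, [555.0, 89.0])]
side [([316.0, 216.0], 0.81, [532.0, -33.0]), ([301.0, 236.0], 0.73, [570.0, 74.0]), ([312.0, 197.0], 0.52, [559.0, -138.0])]
```

```bash
python3 -c "
from h import *
print(env.sign_off())"
```

```text
the job is handed in; nothing more can be done
None
```

I handed the job in: the three brown cups found stand apart on the bed, the timer shows 5 (within about 0.06 rad), and the air lever, shut first, reads about 0.67 against the green mark's 0.70; sign-off returned no verdict.

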